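# Reload the lamp curing box in a carving shop

### The job

Put the curing box's lamps out by swinging the roller-lever switch's arm away from the box (towards the robot's side) until it trips at about 30 degrees from upright, let it spring back, then slide the box's clear guard fully open, move the round rosette from the box into the shallow wooden tray, and lay every leaf plaque that is on the bench on the box's floor, side by side with none on top of another. Slide the guard fully shut, then start the lamps by swinging the same arm towards the box until it trips, and let it spring back upright. Never trip the switch while the guard is open, nor towards the box while the rosette is still in it, nor away from the box once the rosette is in the tray; never bend the arm past 60 degrees, and leave the tin, the gouge and the sharpening stone where they are.

Things in the scene. Friction and masses are not known exactly. Their poses are not given: they have to be found in the camera images.
- curing_box: low grey steel box fixed to the bench, 170 mm deep, 550 long. Origin on the bench under its chamber's centre; x away from the robot, y to the robot's left. Chamber inside: x -75 to 75, y -130 to 130 mm; floor 12, wall tops 52 mm above the bench, walls 10 mm thick; guard rails outside the long walls, 60 mm high. The closed lamp housing goes on from y = 130 to 410 mm, 52 mm high
- guard (a joint): clear guard plate 164 x 274 mm (top face 58 mm above the bench) sliding along the box's +y over the lamp housing; 0 = shut, 0.26 m = fully open (stops at both ends). About 2 N of friction; stays where it is left
- guard_handle (a point): centre of the guard's black bar handle: the bar lies across the guard (along the box's x), 110 mm long, 12 mm thick along the slide, 16 mm high, centre 94 mm above the bench, 28 mm gap under it, a leg 48 mm each side of the centre. Moves with the guard; 112 mm right of the guard's middle
- switch_stand: roller lever limit switch on a fixed post in front of the box's left half; origin on the bench under the arm; x points roughly towards the box (the arm swings in its x-z plane), y is along the pivot. Base 90 x 75 mm; grey switch head 42 x 40 mm beside the arm (y 15 to 55 mm), top 127 mm above the bench
- roller_arm (a joint): the switch's steel arm: 0 = upright, positive = swung towards the box (stand's +x), negative = away from it. Trips at 0.5 rad (30 deg) either way if held 0.1 s; overbent past 1.05 rad (60 deg). Pivot 108 mm above the bench, roller centre 70 mm from it; spring 0.36 N m/rad (3 N at the roller trips it), springs back upright when let go
- roller (a point): centre of the black roller at the arm's free end (24 mm diameter, 16 mm wide along the stand's y), 178 mm above the bench when upright
- plaque1: carved wooden leaf plaque, a block 90 x 36 x 26 mm (60 g), leaf relief on top within those sizes; origin at its centre (13 mm above what it lies on), x along its 90 mm length, y across the 36 mm width. Lies on the bench at the start; the number present varies (None = absent from this run)
- plaque2: carved wooden leaf plaque, a block 90 x 36 x 26 mm (60 g), leaf relief on top within those sizes; origin at its centre (13 mm above what it lies on), x along its 90 mm length, y across the 36 mm width. Lies on the bench at the start; the number present varies (None = absent from this run)
- plaque3: carved wooden leaf plaque, a block 90 x 36 x 26 mm (60 g), leaf relief on top within those sizes; origin at its centre (13 mm above what it lies on), x along its 90 mm length, y across the 36 mm width. Lies on the bench at the start; the number present varies (None = absent from this run)
- plaque4: carved wooden leaf plaque, a block 90 x 36 x 26 mm (60 g), leaf relief on top within those sizes; origin at its centre (13 mm above what it lies on), x along its 90 mm length, y across the 36 mm width. Lies on the bench at the start; the number present varies (None = absent from this run)
- rosette: round carved wooden rosette, 56 mm diameter, 26 mm thick (70 g); origin at its centre; lies flat on the floor of the box's chamber at the start
- tray: shallow open wooden tray fixed to the bench, 120 mm (x) x 140 mm (y), 20 mm high, walls and floor 6 mm thick; origin under its centre on the bench
- tin: bystander: closed steel tin, 70 mm diameter, 100 mm high, standing; origin under its centre
- gouge: bystander: carving gouge, 240 mm long, wooden handle, lying; origin near its ferrule on the bench
- stone: bystander: sharpening stone on a wooden base, 200 x 70 x 40 mm; origin under its centre
There are look-alikes about, which are no part of the job. There is more than one size of the switch_stand; the one meant has the size given above. What is shaped like the tray but red is not meant.

How it is judged:
By the outcome, as a careful person would: the job done as asked, in the order asked, and still so for the second after the job is handed in, with the robot touching nothing.
Of plaque1, plaque2, plaque3, plaque4 only 2 to 3 are there at a start; the rules pass over those that are not, and their reading is None.
At some moment in a run one of plaque1, plaque2, plaque3, plaque4, rosette may be knocked a few centimetres aside while the robot is not near it.
Once in a run the grip may slacken for a moment while it holds something.
It also fails if it takes over 210 s, if anything falls off the work surface, if the arm or the gripper's body presses on something with over 40 N, if the wrist force passes 120 N, or if a joint passes its speed limit or range.

### The arm

A 6-joint arm with a two-finger parallel gripper is mounted at the origin on the work surface. World frame = base frame: x ahead of the robot, y to its left, z up, the work surface at z = 0. Lengths are in mm, angles in rad, forces in N, time in s.
With the tool pointing down it reaches from about 275 to 1000 mm from the base axis. Payload 8.4 kg.
Tool frame: the origin (TCP) lies on the centre line of the jaws, within the pads' length; the fingertips stand 22 mm ahead of it and the grasp point (between the pads) lies 3 mm ahead of it; z points along the fingers, x is the direction in which the jaws open and shut, and the axes are right-handed (so a half turn about z gives the same grasp; the last joint's range is limited). The gripper opens to 85 mm and grips with 20 to 120 N. Pads are 22 mm wide; open, the fingers measure 114 mm over their backs; the gripper's body (76 mm by 85 mm) begins 54 mm behind the grasp point. The pads swing forward as they close: fully open they stand 13 mm farther back than shut.
Start: joints at [1.3, 0.353, 1.633, -0, 1.155, -0.002], TCP at [165.983, 602.559, 253.281] pointing down, gripper open.
Joint ranges: [-2.63, 2.63], [-0.92, 2.1], [0.06, 2.66], [-1.3, 4.44], [0, 2.69], [-3.02, 3.02]. Speed limits (rad/s): [2.22, 2.22, 2.79, 3.14, 3.14, 3.14].

### API

Orientations are given as [roll, pitch, yaw] about the fixed x, y, z axes, in that order (R = Rz(yaw) Ry(pitch) Rx(roll)).
In Python, from rig import status, viewer, job gives the robot as it stands.
- The arm moves only by the tool send_rows, never from a script. Its argument "plan" is a list of rows, each a list of 3 entries, a list of its own where there are three numbers: the shift along the tool's x, y, z in m, then the turn, a rotation vector about the tool's x, y, z in rad, then the opening, from -1 (shut) to 1 (fully open). In form: [[[x, y, z], [rx, ry, rz], jaw], ...]. A call has exactly 5 rows; each row is the pose to reach, as a shift and turn from the pose measured when the call began, along the tool's axes at that moment; what a row does not reach only later rows make up. A row lasts 1/12 s, in which the tool goes at most 41.7 mm and 7.16 degrees, less where a joint would pass 70% of its speed; a pose out of reach is approached as far as the arm can. A call with a gripper value outside its range is refused whole. The fingers move at their own pace and stop on an object; "squeeze" is the grip in N (left out, the last holds). Time passes only in rows, so rows that repeat a pose let the fingers close, or fill a call up. It gives the time, the measured TCP pose, the force and the opening at its end, in the units of the state.
- status.sense(): the state, without advancing time (a new reading comes with each control period).
- viewer.grab_frame(name): name is "scene" or "top" or "wrist"; returns the picture (480x640x3 uint8, red, green, blue); there is no depth.
- viewer.camera_params(name): a dict with "intrinsics" (3x3 intrinsics, pixels), "xyz" and "orientation" of the camera in the world. Camera axes: x right, y down, z forward; pixel columns grow to the right and rows downward; lengths in mm; the calibration is good to about 2 mm. A picture is of the moment at which its call begins: read the wrist's pose just before it. camera_params takes no time and is no camera call; for the wrist camera it gives the pose at the moment of the call.
- job.sign_off(): hands the job in, once; it reports no verdict.
Trained networks look in the newest picture that a camera, given by its name, has taken for a name from the list of things; names that differ only in an ending like _2 or _b are one class to them, and where a whole thing is asked for, a point or a joint stands for the part that bears it (a point fixed in the world has none). Each returns a list of dicts, best first, with "p" (0 to 1); they miss things now and then, are a little off and sometimes report something else, mostly with a low value. They report only what shows in the picture. A call takes as long as a camera call. They do not tell look-alikes from the thing itself.
- viewer.cut_out(label, camera): "mask" (480x640 bool, what is visible of it) and "extent" ([left, top, width, height] in pixels, round what is visible of it).
The state is a dict: "clock": time; "qpos": joint angles; "qvel": joint speeds; "joint_efforts": joint torques, N m; "eef_pos": TCP position; "tcp_rot": TCP orientation; "contact_force": force on the tool from outside, world axes, zero at the start; "wrist_torque": the same for the moment, N m; "opening": opening from 0.0 (shut) to 1.0 (fully open).
Only numpy, scipy, OpenCV 4.12 (cv2) and the standard library are available. Lean on these libraries where they do the work, as an engineer would, in place of code of your own. Each camera call takes 0.05 s, during which the arm holds its last target.

## Working session

There is one attempt and no reset: what is moved stays moved. The work goes in short steps, Python scripts to look and compute and a tool call to move; the robot and the scene stay as the last step left them, time stands still between calls to the robot, and variables do not carry over. Pictures are saved under pics/ and viewed, and the job is handed in when it is done.

Besides the shell and the picture viewer there is one more tool, called after ">>>" as name(argument=value, ...), one argument or row to a line, values as JSON. send_rows: Moves the arm, as the interface text tells. Its arguments: {"type":"object","properties":{"plan":{"type":"array"},"squeeze":{"type":"number"}},"required":["plan"]}

```bash
ls -la; mkdir -p pics
python3 - <<'E'
from rig import status, viewer, job
import cv2
print(status.sense())
for n in ["scene","top","wrist"]:
    im=viewer.grab_frame(n); cv2.imwrite(f"pics/{n}0.png",im[:,:,::-1])
    print(n,viewer.camera_params(n))
E
```

```text
total 12
drwxr-xr-x  3 agent agent 4096 Dec  7 14:17 .
drwxr-xr-x 23 root  root  4096 Dec  7 14:17 ..
drwxr-xr-x  2 agent agent 4096 Dec  7 14:17 pics
{'clock': 0.0, 'qpos': array([ 1.29961791e+00,  3.53642022e-01,  1.63416063e+00,  1.86464950e-05,
        1.15517589e+00, -2.43284613e-03]), 'qvel': array([-0.00033184, -0.00142353,  0.00103955,  0.00131057,  0.00040414,
        0.00073966]), 'joint_efforts': array([-4.41734264e-04, -6.05259919e+01, -3.42072093e+01, -1.92462112e-04,
        9.37500241e-03,  3.32931097e-05]), 'eef_pos': array([165.84461879, 602.12517366, 252.55414202]), 'tcp_rot': array([-3.14157223e+00,  1.38583749e-03,  1.30204323e+00]), 'contact_force': array([ 0.58577552, -1.42504634, -0.94417901]), 'wrist_torque': array([0.00112175, 0.01465917, 0.0051847 ]), 'opening': 1.0041666204153132}
scene {'intrinsics': array([[436.81237247,   0.        , 317.47408578],
       [  0.        , 436.81237247, 234.96409227],
       [  0.        ,   0.        ,   1.        ]]), 'xyz': array([1203.94457262, -203.22514669,  876.86372278]), 'orientation': array([-2.37736765e+00, -1.30310098e-03,  1.40402361e+00])}
top {'intrinsics': array([[498.87232177,   0.        , 325.26532585],
       [  0.        , 498.87232177, 244.53190527],
       [  0.        ,   0.        ,   1.        ]]), 'xyz': array([ 370.92991891,  -81.94149172, 1480.31803841]), 'orientation': array([-3.02936379,  0.02107787, -1.55676381])}
wrist {'intrinsics': array([[378.8783365 ,   0.        , 315.81581542],
       [  0.        , 378.8783365 , 233.81423758],
       [  0.        ,   0.        ,   1.        ]]), 'xyz': array([ 92.97920535, 624.12299788, 373.28649396]), 'orientation': array([2.83788951e+00, 5.88583224e-04, 1.30160724e+00])}
```

View pics/scene0.png

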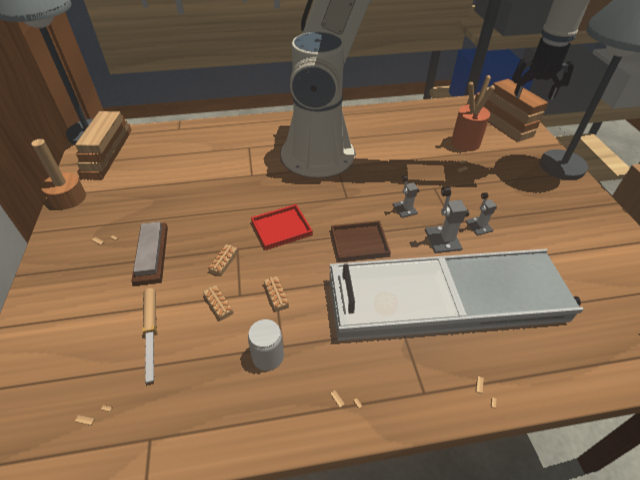

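View pics/top0.png

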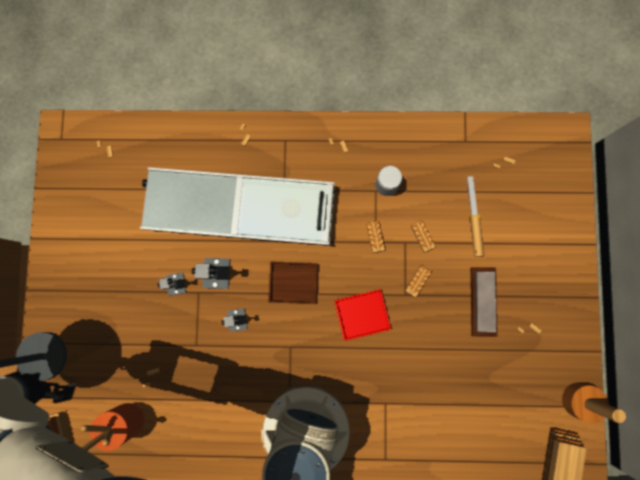

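View pics/wrist0.png

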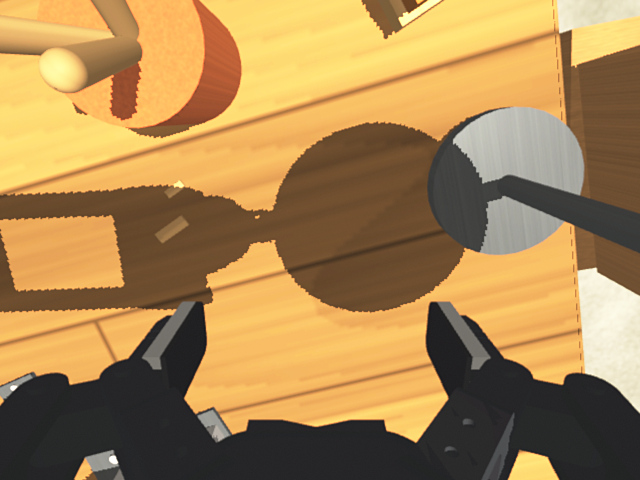

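```bash
cat > h.py <<'E'
import numpy as np, cv2
from scipy.spatial.transform import Rotation as R
from rig import status, viewer, job
def cam(n):
    c=viewer.camera_params(n); return c["intrinsics"],np.array(c["xyz"]),R.from_euler("xyz",c["orientation"]).as_matrix()
def proj(n,P,c=None):
    K,t,r=c or cam(n); p=(np.atleast_2d(P)-t)@r; q=p@K.T; return q[:,:2]/q[:,2:]
def back(n,uv,z,c=None):
    K,t,r=c or cam(n); uv=np.atleast_2d(uv).astype(float); d=np.c_[uv,np.ones(len(uv))]@np.linalg.inv(K).T@r.T
    s=(z-t[2])/d[:,2]; return t+s[:,None]*d
def crop(n,im,box,f,name):
    x0,y0,x1,y1=box; c=cv2.resize(im[y0:y1,x0:x1],None,fx=f,fy=f,interpolation=cv2.INTER_CUBIC); cv2.imwrite("pics/"+name,c[:,:,::-1])
E
python3 - <<'E'
from h import *
it=cv2.imread("pics/top0.png")[:,:,::-1]; isc=cv2.imread("pics/scene0.png")[:,:,::-1]
crop("top",it,(130,160,350,340),3.6,"tc.png")
crop("scene",isc,(320,170,590,345),2.9,"sc.png")
crop("top",it,(330,160,510,350),3.1,"tc2.png")
E
```

```text
(no output)
```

View pics/tc.png

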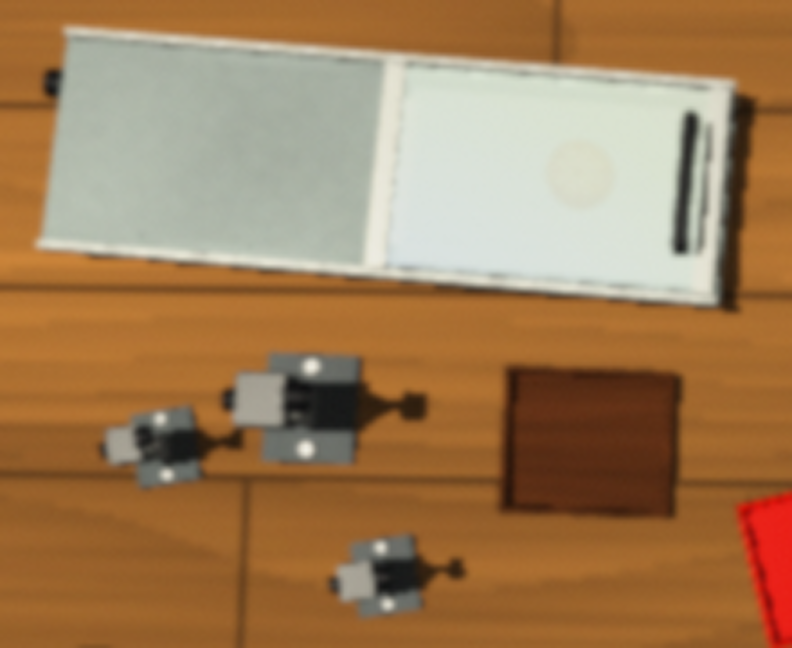

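View pics/sc.png

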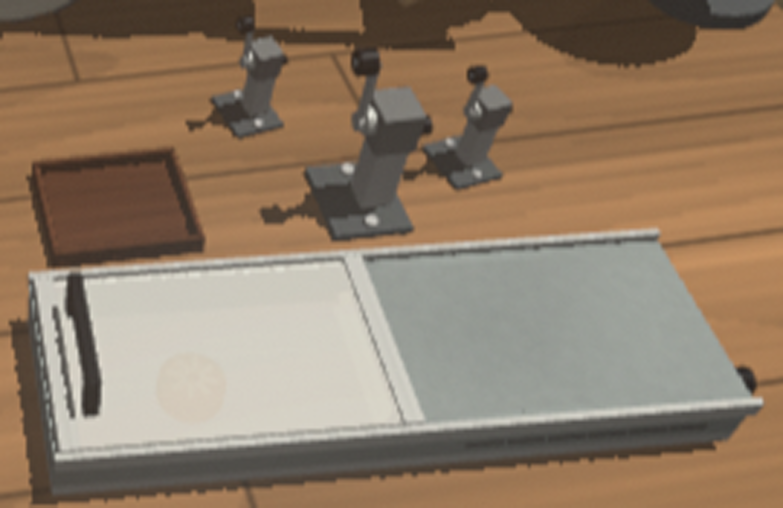

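View pics/tc2.png

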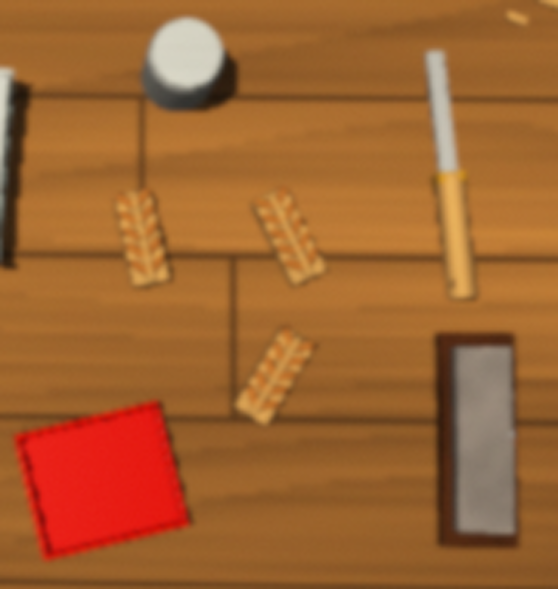

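```bash
cat > fit0.py <<'E'
from h import *
from scipy.optimize import least_squares
T=lambda u,v:(130+u/3.6,160+v/3.6); S=lambda u,v:(320+u/2.9,170+v/2.9)
ct,cs=cam("top"),cam("scene")
def fit(obs,x0):
    def pts(p,M): c,s=np.cos(p[2]),np.sin(p[2]); return np.array([[p[0]+c*m[0]-s*m[1],p[1]+s*m[0]+c*m[1],m[2]] for m in M])
    f=lambda p:np.concatenate([(proj(None,pts(p,[m]),c)[0]-uv) for m,uv,c in obs])
    r=least_squares(f,x0,loss="soft_l1",x_scale=[10,10,.1]); return r.x,f(r.x).reshape(-1,2).round(1)
box=[((85,410,60),T(65,28),ct),((85,-140,60),T(735,80),ct),((-85,-140,60),T(720,305),ct),((-85,410,60),T(38,245),ct),
((85,-140,60),S(55,460),cs),((85,410,60),S(760,402),cs),((-85,-140,60),S(30,275),cs),((-85,410,60),S(658,235),cs)]
p,r=fit(box,[600,200,0]);print("box",p);print(r.tolist())
c,s=np.cos(p[2]),np.sin(p[2]);Bx=lambda a:np.array([p[0]+c*a[0]-s*a[1],p[1]+s*a[0]+c*a[1]])
print("handle pred",Bx([0,-112]), "tc px",(proj(None,[[*Bx([0,-112]),94]],ct)-[130,160])*3.6,"sc",(proj(None,[[*Bx([0,-112]),94]],cs)-[320,170])*2.9)
st=[((21,55,127),T(237,372),ct),((21,15,127),T(285,375),ct),((-21,15,127),T(282,427),ct),((-21,55,127),T(232,423),ct)]
p,r=fit(st,[400,200,0]);print("stand",p);print(r.tolist())
print("roller",(proj(None,[[*p[:2],178]],ct)-[130,160])*3.6,(proj(None,[[*p[:2],178]],cs)-[320,170])*2.9,"at scene z178 from 367,63:",back(None,[S(367,63)],178,cs))
tr=[((60,70,20),T(507,367),ct),((60,-70,20),T(681,376),ct),((-60,-70,20),T(675,517),ct),((-60,70,20),T(500,513),ct)]
print("tray",fit(tr,[350,0,0]))
print("rosette",back(None,[T(580,173)],38,ct),back(None,[S(191,385)],36,cs))
viewer.grab_frame("top");viewer.grab_frame("scene")
for n,c in(("top",ct),("scene",cs)):
  for d in viewer.cut_out("plaque1",n):
    m=d["mask"].astype(np.uint8); 
    cn=np.concatenate(cv2.findContours(m,0,2)[0])[:,0]
    w=back(None,cn,26,c)[:,:2].astype(np.float32); rr=cv2.minAreaRect(w); b=cv2.boxPoints(rr)
    e=max((b[1]-b[0],b[2]-b[1]),key=np.linalg.norm)
    print(n,round(d["p"],2),d["extent"],np.round(rr[0]),np.round(rr[1]),"len dir deg",round(np.degrees(np.arctan2(e[1],e[0])),1))
for l in("switch_stand","rosette","tray","roller","guard_handle"):
  for n,c in(("top",ct),("scene",cs)):
    for d in viewer.cut_out(l,n): print(l,n,round(d["p"],2),np.round(d["extent"],1))
E
python3 fit0.py
```

```text
box [ 6.36434330e+02  7.21043439e+01 -7.17243827e-02]
[[-0.2, 0.3], [0.2, 0.6], [-0.6, -4.0], [-0.0, -2.9], [-0.6, -1.3], [0.1, -1.4], [-1.0, 1.8], [0.6, -0.3]]
handle pred [628.40808516 -39.60769393] tc px [[690.84232922 175.25735426]] sc [[ 76.69833707 334.23208102]]
stand [ 4.45122913e+02  2.49252640e+02 -4.73411667e-02]
[[-0.4, -0.5], [0.7, -0.5], [0.2, 0.4], [-0.4, 0.6]]
roller [[287.97501643 397.9267663 ]] [[369.0985949   58.08359619]] at scene z178 from 367,63: [[450.90928672 245.14792411 178.        ]]
tray (array([ 4.20769110e+02,  4.08075696e+01, -2.35194086e-02]), array([[ 0.4, -0.2],
       [-0.4, -1. ],
       [-0.3,  1. ],
       [ 0.3,  0.2]]))
rosette [[639.7629505   52.63707161  38.        ]] [[650.49004435  52.06731216  36.        ]]
top 0.91 [410.8, 222.1, 24.7, 29.9] [ 563. -333.] [90. 39.] len dir deg 26.0
top 0.61 [411.6, 268.3, 19.8, 29.1] [ 432. -319.] [40. 91.] len dir deg -31.1
top 0.61 [362.8, 221.9, 22.0, 31.2] [ 560. -196.] [90. 37.] len dir deg 12.2
scene 0.92 [266.4, 279.4, 22.2, 32.8] [ 572. -197.] [100.  37.] len dir deg 11.5
scene 0.85 [203.5, 284.4,
[... 332 characters left out ...]
.55 [191.6 258.5  36.1  30.5]
switch_stand scene 0.96 [427.6 187.8  41.2  68.6]
switch_stand scene 0.95 [463.8 190.2  34.   42.3]
switch_stand scene 0.81 [393.5 177.5  24.5  37.7]
rosette top 0.58 [470.5 176.   15.   79.9]
rosette top 0.41 [231.2 179.5  97.3  62.8]
tray top 0.65 [271.  261.4  50.4  39.2]
tray top 0.65 [336.7 288.6  54.4  52.1]
tray scene 0.67 [248.8 203.8  66.6  45.2]
tray scene 0.59 [331.4 219.4  58.1  47. ]
roller top 0.58 [205.  266.6  11.9   8.7]
roller scene 0.56 [440.6 188.4  12.2  28.2]
roller scene 0.51 [481.6 190.2   5.3  21.5]
roller scene 0.48 [402.9 175.    5.3  18.8]
guard_handle top 0.8 [234.7 177.8  96.5  59.8]
guard_handle scene 0.64 [333.4 258.5 132.6  67.2]
```

```bash
cat >> h.py <<'E'
def rows(*targets,dz=None):
    """targets: (x,y,z mm, yaw deg) -> print tool-frame shift (m) & rotvec from the present pose"""
    s=status.sense(); p=np.array(s["eef_pos"]); r=R.from_euler("xyz",s["tcp_rot"])
    for t in targets:
        d=r.inv().apply(np.array(t[:3])-p)/1000; q=(r.inv()*R.from_euler("xyz",[np.pi,0,np.radians(t[3])])).as_rotvec()
        print(t,"->",d.round(4).tolist(),q.round(4).tolist())
    print("now",p.round(1),np.degrees(s["tcp_rot"]).round(1),"F",np.round(s["contact_force"],1),"open",round(float(s["opening"]),3),"t",round(s["clock"],2),"q",np.round(s["qpos"],2))
E
python3 -c "
from h import *
rows((420,247,290,87.3))"
```

```text
(420, 247, 290, 87.3) -> [-0.2753, 0.3393, -0.0367] [0.0, -0.0, -0.2217]
now [166.  602.6 253.3] [180.   -0.   74.6] F [ 0.2 -0.  -0.3] open 0.998 t 0.85 q [ 1.3   0.35  1.63 -0.    1.16 -0.  ]
```

>>> send_rows(
  plan=[
    [[-0.275,0.339,-0.037],[0,0,-0.222],-1],
    [[-0.275,0.339,-0.037],[0,0,-0.222],-1],
    [[-0.275,0.339,-0.037],[0,0,-0.222],-1],
    [[-0.275,0.339,-0.037],[0,0,-0.222],-1],
    [[-0.275,0.339,-0.037],[0,0,-0.222],-1],
  ],
  squeeze=20,
)

```text
clock: 1.27
eef_pos: [287.3, 432.1, 271.1]
tcp_rot: [3.141, -0.0, 1.525]
contact_force: [0.8, -0.2, -0.4]
opening: 0.303
```

```bash
python3 -c "
from h import *
rows((420,247,290,87.3))"
```

```text
(420, 247, 290, 87.3) -> [-0.1788, 0.1411, -0.0189] [0.0003, -0.0002, 0.0011]
now [287.3 432.1 271.1] [180.   -0.   87.4] F [ 0.8 -0.2 -0.4] open 0.303 t 1.27 q [ 0.98  0.17  1.84 -0.    1.13 -0.54]
```

>>> send_rows(
  plan=[
    [[-0.179,0.141,-0.019],[0,0,0],-1],
    [[-0.179,0.141,-0.019],[0,0,0],-1],
    [[-0.179,0.141,-0.019],[0,0,0],-1],
    [[-0.179,0.141,-0.019],[0,0,0],-1],
    [[-0.179,0.141,-0.019],[0,0,0],-1],
  ],
)

```text
clock: 1.68
eef_pos: [408.0, 262.8, 288.8]
tcp_rot: [3.141, -0.001, 1.525]
contact_force: [1.5, 0.5, -0.9]
opening: 0.003
```

>>> send_rows(
  plan=[
    [[-0.018,0.014,0],[0,0,0],-1],
    [[-0.018,0.014,0],[0,0,0],-1],
    [[-0.018,0.014,0],[0,0,0],-1],
    [[-0.018,0.014,0],[0,0,0],-1],
    [[-0.018,0.014,0],[0,0,0],-1],
  ],
)

```text
clock: 2.1
eef_pos: [420.6, 244.9, 288.7]
tcp_rot: [3.141, -0.001, 1.526]
contact_force: [-0.1, 0.8, 0.3]
opening: -0.0
```

```bash
python3 -c "
from h import *
rows((420,247,290,87.3))
im=viewer.grab_frame('wrist');cv2.imwrite('pics/w1.png',im[:,:,::-1])
import pickle;pickle.dump(cam('wrist'),open('w1.pkl','wb'))
print(proj('wrist',[[445,249,178],[445,249,108]]))"
```

```text
(420, 247, 290, 87.3) -> [0.002, -0.0007, -0.0013] [0.0006, -0.0008, 0.0022]
now [420.6 244.9 288.7] [180.   -0.   87.4] F [-0.1  0.8  0.3] open -0.0 t 2.1 q [ 0.52  0.1   1.88  0.    1.16 -1.  ]
[[320.87776536 273.46413604]
 [319.72754158 240.0756178 ]]
```

View pics/w1.png

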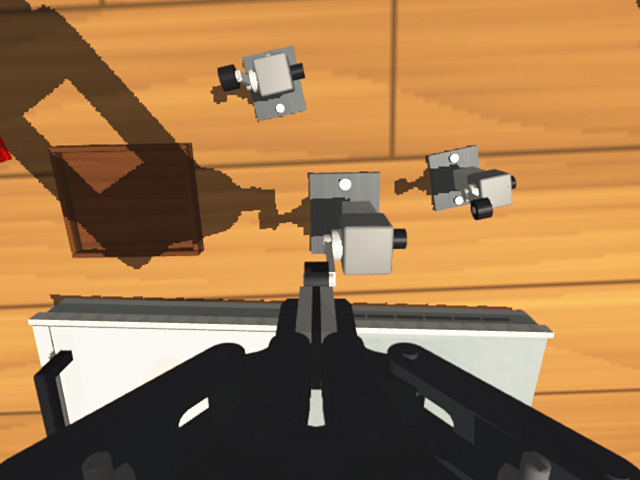

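```bash
python3 -c "
from h import *
import pickle
c=pickle.load(open('w1.pkl','rb'))
print(back(None,[[343,227],[392,227],[391,274],[344,274]],127,c).round(1))
print(back(None,[[309,173],[380,173],[310,252]],8,c).round(1))
for x in (445,448,451): print(proj(None,[[x-12,247,178],[x,247,190],[x,239,178],[x,255,178]],c).round(0).tolist())
im=cv2.imread('pics/w1.png')[:,:,::-1]; crop('w',im,(270,160,430,320),4,'w1c.png')
"
```

```text
[[428.8 267.6 127. ]
 [430.5 305.6 127. ]
 [470.1 305.4 127. ]
 [468.4 267.4 127. ]]
[[403.1 240.5   8. ]
 [406.5 315.4   8. ]
 [491.9 237.2   8. ]]
[[317.0, 257.0], [318.0, 281.0], [306.0, 274.0], [330.0, 273.0]]
[[317.0, 261.0], [318.0, 286.0], [306.0, 278.0], [330.0, 277.0]]
[[317.0, 265.0], [318.0, 290.0], [306.0, 282.0], [330.0, 281.0]]
```

View pics/w1c.png

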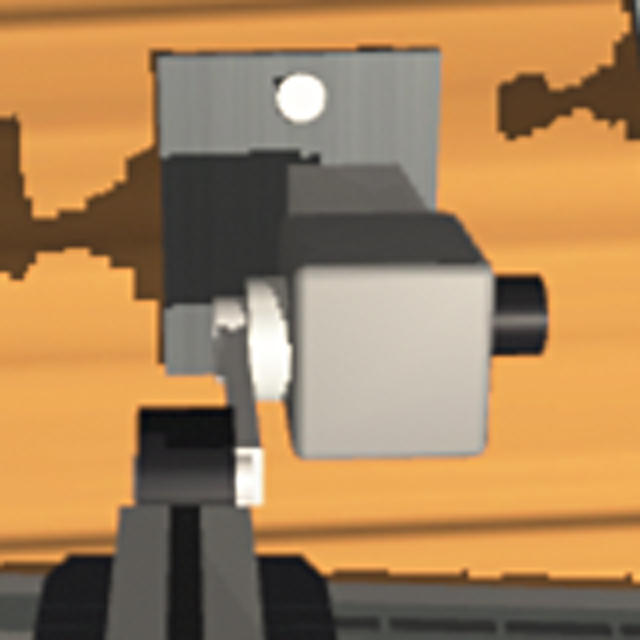

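>>> send_rows(
  plan=[
    [[0.003,0.036,0],[0,0,0],-1],
    [[0.003,0.072,0],[0,0,0],-1],
    [[0.003,0.072,0.035],[0,0,0],-1],
    [[0.003,0.072,0.075],[0,0,0],-1],
    [[0.003,0.072,0.111],[0,0,0],-1],
  ],
)

```text
clock: 2.57
eef_pos: [492.6, 246.0, 176.3]
tcp_rot: [3.14, -0.001, 1.528]
contact_force: [-0.4, 0.7, -0.9]
opening: -0.002
```

```bash
python3 -c "
from h import *
im=viewer.grab_frame('scene');crop('s',im,(330,150,560,320),3.4,'s2.png')
rows((485,245,178,87.4))"
```

```text
(485, 245, 178, 87.4) -> [0.0007, -0.0037, -0.0086] [-0.0077, 0.0036, 0.0023]
now [488.6 244.1 169.4] [-179.6    0.2   87.5] F [-3.3 -0.8 -5.8] open 0.0 t 2.62 q [ 0.46  0.33  1.87  0.    0.94 -1.07]
```

View pics/s2.png

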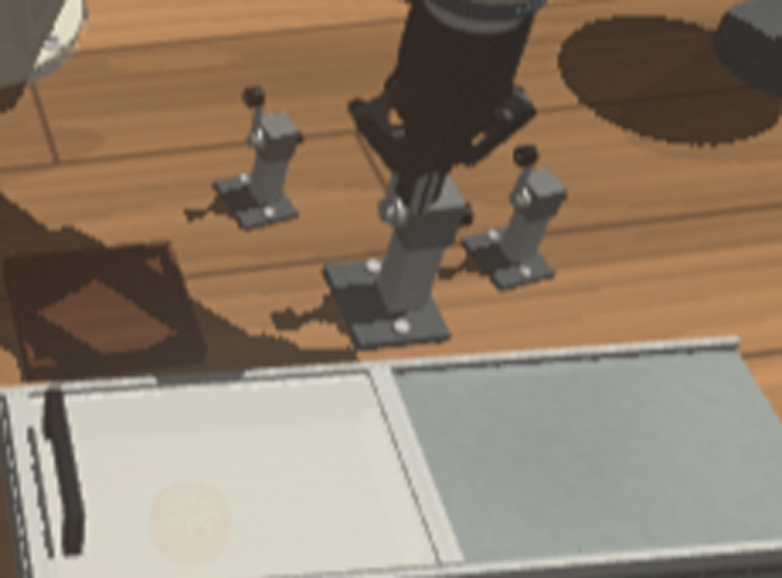

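>>> send_rows(
  plan=[
    [[0.001,-0.01,-0.008],[0.008,-0.004,0],-1],
    [[0.002,-0.022,-0.008],[0.008,-0.004,0],-1],
    [[0.002,-0.034,-0.008],[0.008,-0.004,0],-1],
    [[0.002,-0.044,-0.008],[0.008,-0.004,0],-1],
    [[0.002,-0.05,-0.008],[0.008,-0.004,0],-1],
  ],
)

```text
clock: 3.03
eef_pos: [438.3, 249.2, 179.8]
tcp_rot: [-3.129, 0.006, 1.529]
contact_force: [3.7, 0.3, -3.0]
opening: -0.001
```

```bash
python3 -c "
from h import *
im=viewer.grab_frame('scene');crop('s',im,(330,150,560,320),3.4,'s3.png')
im=viewer.grab_frame('wrist');cv2.imwrite('pics/w3.png',im[:,:,::-1])
rows((430,248,178,87.4))"
```

```text
(430, 248, 178, 87.4) -> [-0.0013, -0.0083, 0.0015] [-0.0132, 0.0061, 0.0034]
now [438.4 249.  179.4] [-179.2    0.3   87.6] F [1.7 0.2 1.4] open -0.002 t 3.13 q [ 0.51  0.26  1.95  0.    0.94 -1.02]
```

View pics/s3.png

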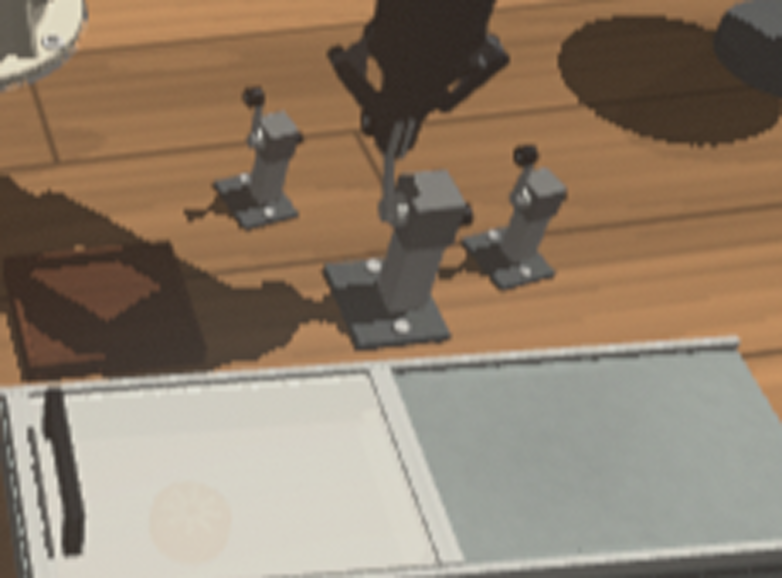

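View pics/w3.png

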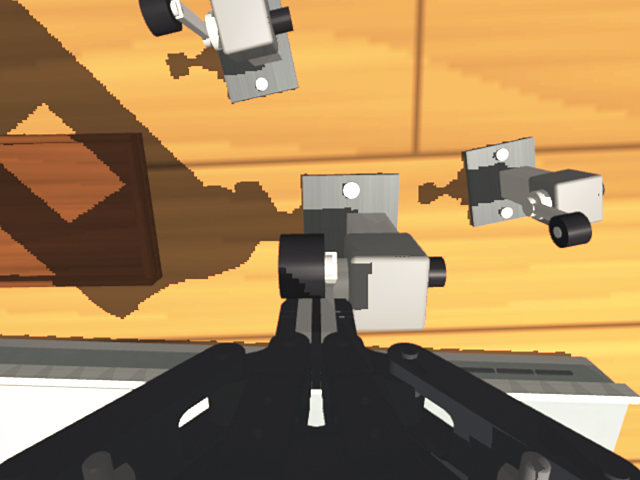

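```bash
python3 -c "
from h import *
c=cam('wrist')
for th in (0.3,.4,.5,.6,.7):
  cx,cz=449.5-70*np.sin(th),108+70*np.cos(th)
  P=[[cx+12*np.cos(a),246.5,cz+12*np.sin(a)] for a in np.linspace(0,2*np.pi,60)]
  q=proj(None,P,c); print(th,q[:,1].min().round(1),q[:,1].max().round(1),q[:,0].mean().round(1),'tip needed x',cx+12+11)
"
```

```text
0.3 271.2 337.7 303.8 tip needed x 451.81358553370626
0.4 252.3 318.1 303.1 tip needed x 445.24071603839445
0.5 233.6 298.5 302.6 tip needed x 438.9402122977058
0.6 215.6 279.6 302.1 tip needed x 432.97502686234753
0.7 198.8 261.5 301.8 tip needed x 427.40476189336164
```

>>> send_rows(
  plan=[
    [[-0.002,-0.005,0.001],[-0.013,0.006,0],-1],
    [[-0.002,-0.009,0.001],[-0.013,0.006,0],-1],
    [[-0.002,-0.009,0.001],[-0.013,0.006,0],-1],
    [[-0.002,-0.009,0.001],[-0.013,0.006,0],-1],
    [[-0.002,-0.009,0.001],[-0.013,0.006,0],-1],
  ],
)

```text
clock: 3.55
eef_pos: [429.9, 247.5, 179.1]
tcp_rot: [3.141, -0.0, 1.529]
contact_force: [2.4, 0.6, 2.1]
opening: -0.001
```

```bash
python3 -c "
from h import *
im=viewer.grab_frame('scene');crop('s',im,(330,150,560,320),3.4,'s4.png')
im=viewer.grab_frame('wrist');cv2.imwrite('pics/w4.png',im[:,:,::-1])
c=cam('wrist')
for th in (.5,.6,.7):
  cx,cz=449.5-70*np.sin(th),108+70*np.cos(th)
  P=[[cx+12*np.cos(a),246.5,cz+12*np.sin(a)] for a in np.linspace(0,2*np.pi,60)]
  q=proj(None,P,c); print(th,q[:,1].min().round(1),q[:,1].max().round(1))
rows((430,248,178,87.4))"
```

```text
0.5 255.7 320.3
0.6 237.7 301.1
0.7 220.6 282.8
(430, 248, 178, 87.4) -> [0.0006, 0.0002, 0.0008] [0.0002, -0.0002, 0.0031]
now [429.8 247.4 178.8] [180.   -0.   87.6] F [ 2.6 -0.   0.8] open 0.004 t 3.65 q [ 0.52  0.24  1.98  0.    0.92 -1.01]
```

View pics/s4.png

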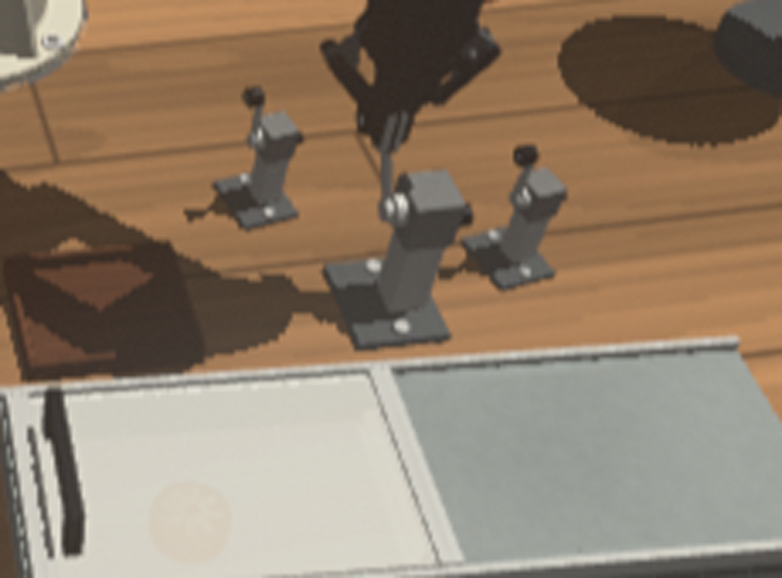

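View pics/w4.png

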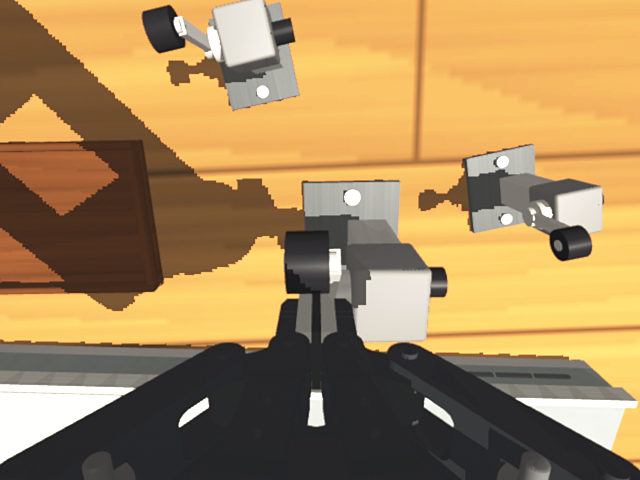

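>>> send_rows(
  plan=[
    [[0,-0.005,0.001],[0,0,0],-1],
    [[0,-0.005,0.001],[0,0,0],-1],
    [[0,-0.005,0.001],[0,0,0],-1],
    [[0,0.015,0.001],[0,0,0],-1],
    [[0,0.035,0.001],[0,0,0],-1],
  ],
)

```text
clock: 4.07
eef_pos: [463.8, 245.6, 177.4]
tcp_rot: [-3.139, 0.001, 1.529]
contact_force: [0.1, 0.8, -0.8]
opening: 0.001
```

>>> send_rows(
  plan=[
    [[0,0.025,0],[0,0,0],-1],
    [[0,0.05,0],[0,0,0],-1],
    [[0,0.05,0],[0,0,0],-1],
    [[0,0.05,-0.04],[0,0,0],-1],
    [[0,0.05,-0.08],[0,0,0],-1],
  ],
)

```text
clock: 4.48
eef_pos: [511.5, 242.4, 255.1]
tcp_rot: [-3.131, 0.005, 1.529]
contact_force: [1.1, 0.4, 0.4]
opening: -0.0
```

```bash
python3 -c "
from h import *
im=viewer.grab_frame('scene');cv2.imwrite('pics/s5.png',im[:,:,::-1])
im=viewer.grab_frame('wrist');cv2.imwrite('pics/w5.png',im[:,:,::-1])
rows((627,-40,180,86))"
```

```text
(627, -40, 180, 86) -> [-0.28, 0.1226, 0.0823] [0.0036, -0.0028, 0.028]
now [515.9 244.7 262.7] [179.8  -0.2  87.6] F [-0.1 -0.4  0.2] open 0.001 t 4.58 q [ 0.44  0.26  1.74  0.    1.13 -1.09]
```

View pics/s5.png

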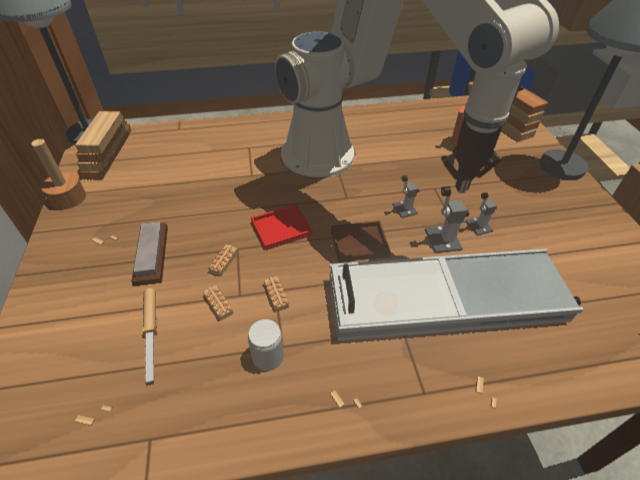

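View pics/w5.png

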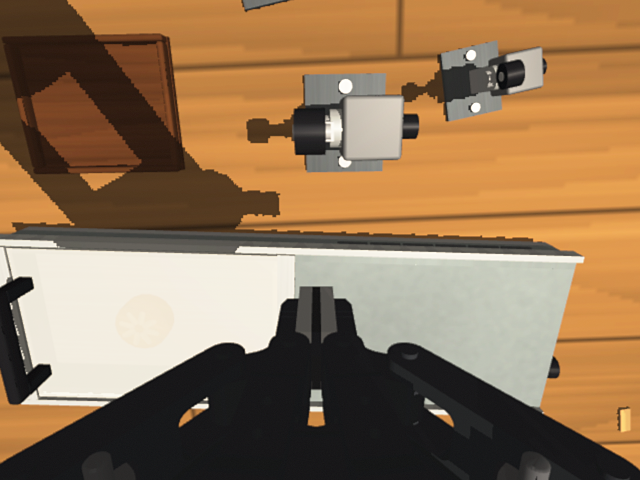

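```bash
python3 -c "
from h import *
a=cv2.imread('pics/scene0.png');b=cv2.imread('pics/s5.png')
for s in ((slice(275,310),slice(400,440)),(slice(275,310),slice(355,375)),(slice(280,310),slice(480,540)),(slice(310,325),slice(350,560))): print(a[s].mean((0,1)),b[s].mean((0,1)))
d=np.abs(a.astype(int)-b).max(2); ys,xs=np.where(d[240:345,320:600]>25); print(len(xs),xs.min()+320 if len(xs) else 0,xs.max()+320 if len(xs) else 0, ys.min()+240 if len(xs) else 0, ys.max()+240 if len(xs) else 0)
crop('',b[:,:,::-1],(320,240,600,345),2.8,'s5c.png');crop('',a[:,:,::-1],(320,240,600,345),2.8,'s0c.png')
A=cv2.vconcat([cv2.imread('pics/s0c.png'),cv2.imread('pics/s5c.png')]);cv2.imwrite('pics/cmp.png',A)
"
```

```text
[195.76       207.33214286 211.73714286] [199.71714286 211.46857143 214.74571429]
[193.95571429 205.41714286 209.68857143] [197.82285714 209.48285714 213.22571429]
[150.87444444 157.21055556 152.34777778] [153.95333333 160.43277778 155.44444444]
[144.01238095 152.06666667 154.74412698] [146.92539683 155.11396825 157.48761905]
908 320 422 240 264
```

View pics/cmp.png

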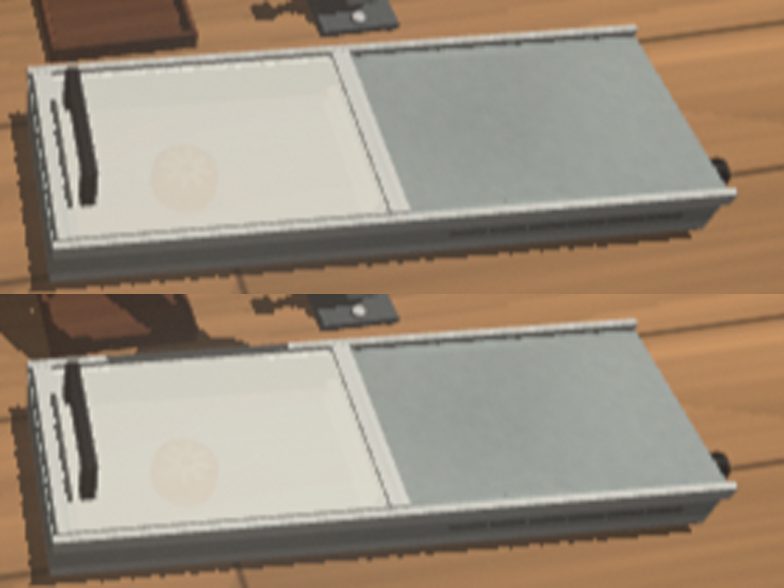

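>>> send_rows(
  plan=[
    [[-0.28,0.122,0.072],[0,0,0.028],0.2],
    [[-0.28,0.122,0.072],[0,0,0.028],0.2],
    [[-0.28,0.122,0.072],[0,0,0.028],0.2],
    [[-0.28,0.122,0.072],[0,0,0.028],0.2],
    [[-0.28,0.122,0.072],[0,0,0.028],0.2],
  ],
)

```text
clock: 5.0
eef_pos: [588.1, 52.9, 211.5]
tcp_rot: [3.14, -0.003, 1.501]
contact_force: [0.2, 0.6, -0.1]
opening: 0.601
```

```bash
python3 -c "
from h import *
rows((627,-40,190,86))"
```

```text
(627, -40, 190, 86) -> [-0.0901, 0.0453, 0.0214] [0.0015, -0.0029, 0.0003]
now [588.1  52.9 211.5] [179.9  -0.2  86. ] F [ 0.2  0.6 -0.1] open 0.601 t 5.0 q [ 0.09  0.34  1.75  0.    1.05 -1.42]
```

>>> send_rows(
  plan=[
    [[-0.09,0.045,0.021],[0,0,0],0.2],
    [[-0.09,0.045,0.021],[0,0,0],0.2],
    [[-0.09,0.045,0.021],[0,0,0],0.2],
    [[-0.09,0.045,0.021],[0,0,0],0.2],
    [[-0.09,0.045,0.021],[0,0,0],0.2],
  ],
)

```text
clock: 5.42
eef_pos: [625.6, -40.7, 189.0]
tcp_rot: [-3.14, -0.003, 1.499]
contact_force: [0.7, 0.2, -0.8]
opening: 0.597
```

```bash
python3 -c "
from h import *
im=viewer.grab_frame('wrist');cv2.imwrite('pics/w6.png',im[:,:,::-1])
import pickle;pickle.dump(cam('wrist'),open('w6.pkl','wb'))
rows((627,-40,190,86))
print(proj('wrist',[[627,-40,102],[627,-40,58]]))"
```

```text
(627, -40, 190, 86) -> [-0.0002, 0.0014, -0.0005] [-0.0009, -0.0034, -0.0008]
now [625.6 -39.7 189.5] [-179.9   -0.2   86. ] F [-0.1  0.4 -0. ] open 0.601 t 5.47 q [-0.07  0.42  1.69  0.    1.04 -1.57]
[[312.22137976 253.45991345]
 [312.56158921 231.4715568 ]]
```

View pics/w6.png

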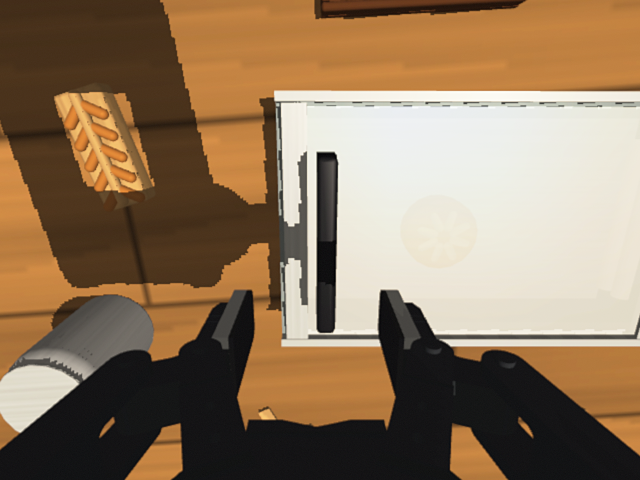

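```bash
python3 -c "
from h import *
import pickle
c=pickle.load(open('w6.pkl','rb'))
b=back(None,[[327.5,153],[325.5,332]],102,c);print(b.round(1),b.mean(0).round(1),np.linalg.norm(b[0]-b[1]),'yaw',np.degrees(np.arctan2(*(b[1]-b[0])[[1,0]])))
print(back(None,[[275,92],[640,102],[283,346],[640,346]],60,c).round(1))
print('rosette',back(None,[[439,231]],38,c).round(1))
m=b.mean(0)
rows((m[0],m[1],94,86))"
```

```text
[[570.  -27.5 102. ]
 [679.8 -35.6 102. ]] [624.9 -31.5 102. ] 110.12457347489236 yaw -4.194366598554176
[[534.7 -56.5  60. ]
 [556.7 170.6  60. ]
 [715.8 -69.1  60. ]
 [735.8 203.2  60. ]]
rosette [[639.6  54.3  38. ]]
(np.float64(624.9328485693325), np.float64(-31.543404174077946), 94, 86) -> [0.0077, -0.0012, 0.0956] [-0.0009, -0.0034, -0.0008]
now [625.6 -39.7 189.5] [-179.9   -0.2   86. ] F [-0.1  0.4 -0. ] open 0.601 t 5.47 q [-0.07  0.42  1.69  0.    1.04 -1.57]
```

>>> send_rows(
  plan=[
    [[0.008,-0.001,0.03],[0,0,0],0.2],
    [[0.008,-0.001,0.06],[0,0,0],0.2],
    [[0.008,-0.001,0.085],[0,0,0],0.2],
    [[0.008,-0.001,0.092],[0,0,0],0.2],
    [[0.008,-0.001,0.092],[0,0,0],-1],
  ],
)

```text
clock: 5.88
eef_pos: [623.2, -29.8, 95.8]
tcp_rot: [-3.136, -0.004, 1.502]
contact_force: [-0.4, 0.5, -0.5]
opening: 0.473
```

```bash
python3 -c "
from h import *
rows((625,-31.5,97,86))"
```

```text
(625, -31.5, 97, 86) -> [-0.0015, 0.0019, -0.0012] [-0.0052, -0.0036, 0.0007]
now [623.2 -29.8  95.8] [-179.7   -0.2   86. ] F [-0.4  0.5 -0.5] open 0.473 t 5.88 q [-0.05  0.53  1.75  0.    0.87 -1.56]
```

Finish closing, then pull along the box's +y in the same call.

>>> send_rows(
  plan=[
    [[0,0.001,0],[0,0,0],-1],
    [[0,0.001,0],[0,0,0],-1],
    [[0,0.001,0],[0,0,0],-1],
    [[0,0.001,0],[0,0,0],-1],
    [[0.015,0.001,0],[0,0,0],-1],
  ],
)

```text
clock: 6.3
eef_pos: [625.8, -16.9, 97.4]
tcp_rot: [-3.138, -0.002, 1.5]
contact_force: [-0.7, -3.2, 5.0]
opening: 0.132
```

```bash
python3 -c "
from h import *
rows((625,-31.5,97,86))"
```

```text
(625, -31.5, 97, 86) -> [-0.0146, 0.0003, 0.0004] [-0.0034, -0.0024, -0.0007]
now [625.8 -16.9  97.4] [-1.798e+02 -1.000e-01  8.600e+01] F [-0.7 -3.2  5. ] open 0.132 t 6.3 q [-0.03  0.53  1.74  0.    0.87 -1.53]
```

>>> send_rows(
  plan=[
    [[0.035,0,0],[0,0,0],-1],
    [[0.07,0,0],[0,0,0],-1],
    [[0.105,0,0],[0,0,0],-1],
    [[0.14,0,0],[0,0,0],-1],
    [[0.175,0,0],[0,0,0],-1],
  ],
)

```text
clock: 6.72
eef_pos: [638.7, 158.3, 97.5]
tcp_rot: [-3.14, -0.001, 1.5]
contact_force: [8.9, -4.7, -14.2]
opening: 0.136
```

```bash
python3 -c "
from h import *
rows((625+.073*260,-31.5+260*.997,97,85.8))"
```

```text
(643.98, 227.72000000000003, 97, 85.8) -> [0.0696, 0.0004, 0.0006] [-0.0019, -0.0013, 0.0025]
now [638.7 158.3  97.5] [-1.799e+02 -1.000e-01  8.590e+01] F [  8.9  -4.7 -14.2] open 0.136 t 6.72 q [ 0.24  0.57  1.67  0.    0.9  -1.26]
```

>>> send_rows(
  plan=[
    [[0.02,0,0],[0,0,0],-1],
    [[0.04,0,0],[0,0,0],-1],
    [[0.055,0,0],[0,0,0],-1],
    [[0.064,0,0],[0,0,0],-1],
    [[0.069,0,0],[0,0,0],-1],
  ],
)

```text
clock: 7.13
eef_pos: [643.2, 221.6, 97.4]
tcp_rot: [-3.138, 0.01, 1.504]
contact_force: [2.6, -51.2, 5.8]
opening: 0.138
```

```bash
python3 -c "
from h import *
rows((625+.073*260,-31.5+260*.997,97,85.8))"
```

```text
(643.98, 227.72000000000003, 97, 85.8) -> [0.0062, 0.0003, 0.0004] [-0.0032, 0.0098, 0.0061]
now [643.2 221.6  97.4] [-179.8    0.6   86.1] F [  2.6 -51.2   5.8] open 0.138 t 7.13 q [ 0.33  0.6   1.61 -0.01  0.93 -1.16]
```

>>> send_rows(
  plan=[
    [[-0.002,0,0],[0,0.01,0],-1],
    [[-0.002,0,0],[0,0.01,0],-1],
    [[-0.002,0,0],[0,0.01,0],0],
    [[-0.002,0,0],[0,0.01,0],0],
    [[-0.002,0,0],[0,0.01,0],0],
  ],
)

```text
clock: 7.55
eef_pos: [643.5, 220.1, 98.1]
tcp_rot: [-3.139, -0.001, 1.504]
contact_force: [-0.4, 0.2, -0.1]
opening: 0.498
```

```bash
python3 -c "
from h import *
im=viewer.grab_frame('scene');crop('s',im,(310,150,600,350),2.7,'s7.png')
im=viewer.grab_frame('wrist');cv2.imwrite('pics/w7.png',im[:,:,::-1])
rows((625+.073*260,-31.5+260*.997,97,85.8))"
```

```text
(643.98, 227.72000000000003, 97, 85.8) -> [0.0076, 0.0001, 0.0009] [-0.0025, -0.0008, 0.0063]
now [643.3 220.1  97.9] [-179.9   -0.    86.2] F [-0.4  0.1  0.6] open 0.505 t 7.65 q [ 0.33  0.6   1.62  0.    0.93 -1.18]
```

View pics/s7.png

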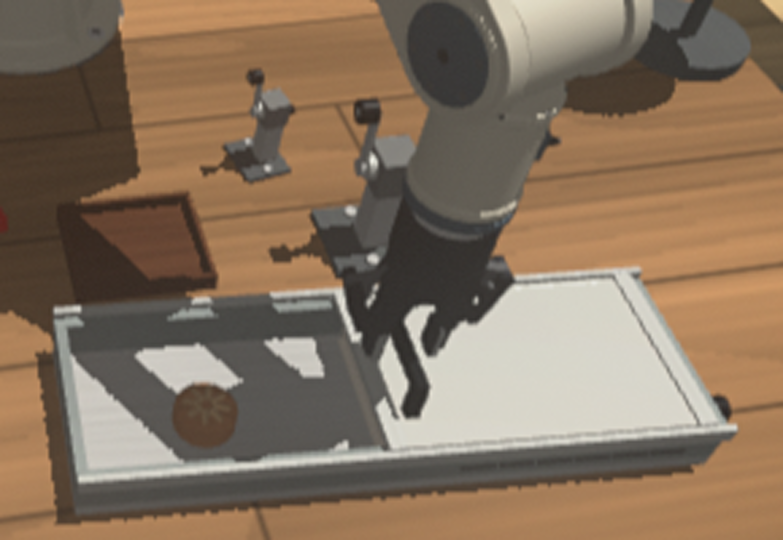

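View pics/w7.png

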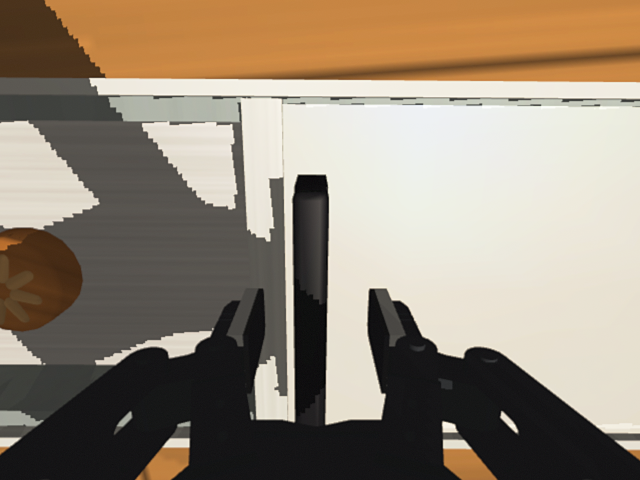

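```bash
python3 -c "
from h import *
c=cam('wrist')
print(back(None,[[310.5,195],[310.5,300]],102,c).round(1), 'wall/guard edges z58', back(None,[[243,200],[283,200],[287,200]],58,c).round(1))
print(back(None,[[100,80],[600,84]],60,c).round(1),back(None,[[100,440],[600,447]],60,c).round(1))
im=viewer.grab_frame('top');crop('s',im,(130,160,350,340),3.6,'t7.png')
"
```

```text
[[591.5 223.5 102. ]
 [627.7 220.9 102. ]] wall/guard edges z58 [[600.5 193.1  58. ]
 [601.7 210.3  58. ]
 [601.8 212.1  58. ]]
[[549.1 143.9  60. ]
 [563.6 338.4  60. ]] [[723.2 102.3  60. ]
 [746.  366.3  60. ]]
```

View pics/t7.png

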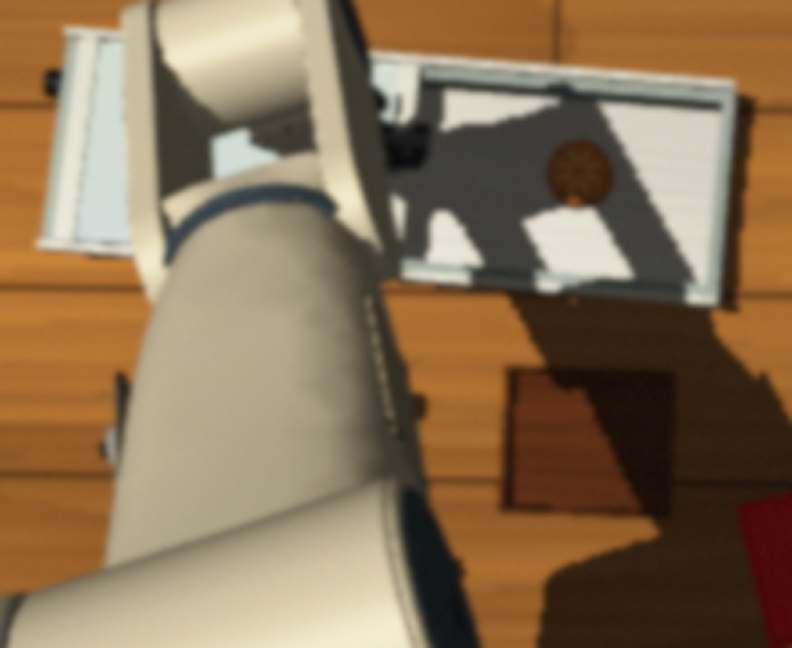

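>>> send_rows(
  plan=[
    [[0,0,0],[0,0,0],-1],
    [[0,0,0],[0,0,0],-1],
    [[0,0,0],[0,0,0],-1],
    [[0.002,0,0],[0,0,0],-1],
    [[0.003,0,0],[0,0,0],-1],
  ],
)

```text
clock: 8.12
eef_pos: [643.3, 221.2, 98.0]
tcp_rot: [-3.138, 0.003, 1.504]
contact_force: [-0.1, -14.7, 6.7]
opening: 0.136
```

>>> send_rows(
  plan=[
    [[0,0,0],[0,0,0],-1],
    [[0,0,0],[0,0,0],-1],
    [[-0.001,0,0],[0,0,0],0],
    [[-0.001,0,0],[0,0,0],0],
    [[-0.001,0,0],[0,0,0],0],
  ],
)

```text
clock: 8.53
eef_pos: [643.3, 220.4, 97.9]
tcp_rot: [-3.138, 0.002, 1.505]
contact_force: [-0.0, -0.0, -0.4]
opening: 0.501
```

>>> send_rows(
  plan=[
    [[0,0,-0.04],[0,0,0],0],
    [[0,0,-0.08],[0,0,0],0],
    [[-0.035,0,-0.09],[0,0,0],0.5],
    [[-0.07,0,-0.09],[0,0,0],0.9],
    [[-0.11,-0.005,-0.09],[0,0,0],0.9],
  ],
)

```text
clock: 8.95
eef_pos: [632.6, 111.4, 189.9]
tcp_rot: [3.141, 0.001, 1.507]
contact_force: [0.4, -0.3, -0.2]
opening: 0.898
```

```bash
python3 -c "
from h import *
rows((635,53,180,86))"
```

```text
(635, 53, 180, 86) -> [-0.0581, 0.0061, 0.01] [0.0007, 0.0013, 0.0057]
now [632.6 111.4 189.9] [1.80e+02 1.00e-01 8.63e+01] F [ 0.4 -0.3 -0.2] open 0.898 t 8.95 q [ 0.17  0.44  1.65 -0.    1.05 -1.33]
```

>>> send_rows(
  plan=[
    [[-0.03,0.006,0.01],[0,0,0.006],0.9],
    [[-0.058,0.006,0.01],[0,0,0.006],0.9],
    [[-0.058,0.006,0.01],[0,0,0.006],0.9],
    [[-0.058,0.006,0.01],[0,0,0.006],0.9],
    [[-0.058,0.006,0.01],[0,0,0.006],0.9],
  ],
)

```text
clock: 9.37
eef_pos: [635.0, 53.5, 180.1]
tcp_rot: [3.141, 0.001, 1.5]
contact_force: [0.1, 0.1, 1.1]
opening: 0.948
```

```bash
python3 -c "
from h import *
im=viewer.grab_frame('wrist');cv2.imwrite('pics/w8.png',im[:,:,::-1])
import pickle;pickle.dump(cam('wrist'),open('w8.pkl','wb'))
rows((635,53,180,86))
for d in viewer.cut_out('rosette','wrist'):
  ys,xs=np.where(d['mask']); print(d['p'],d['extent'],xs.mean(),ys.mean(),back('wrist',[[xs.mean(),ys.mean()]],38).round(1))
print(proj('wrist',[[640,53,38]]))"
```

```text
(635, 53, 180, 86) -> [-0.001, 0.0, 0.0001] [0.001, 0.0009, 0.0001]
now [635.   54.  180.1] [179.9   0.   86. ] F [-0.2  0.4 -0.9] open 0.946 t 9.42 q [ 0.08  0.44  1.67 -0.    1.03 -1.42]
0.74 [284.3, 190.3, 73.2, 78.2] 318.0358327803583 230.61645653616458 [[639.5  57.   38. ]]
[[312.53678843 231.67014074]]
```

View pics/w8.png

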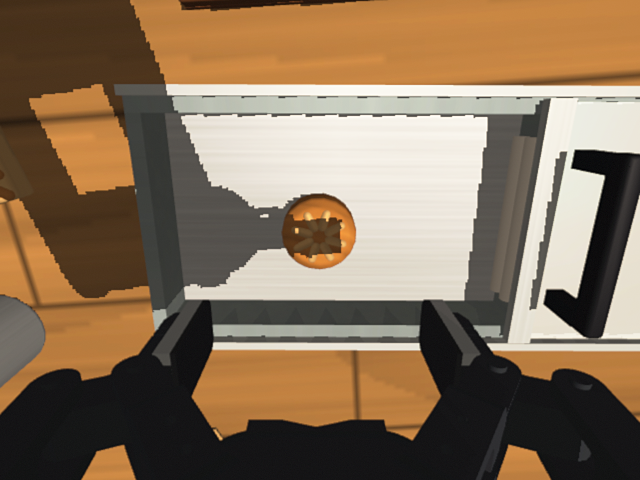

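```bash
python3 -c "
from h import *
import pickle
c=pickle.load(open('w8.pkl','rb'))
im=cv2.imread('pics/w8.png')[:,:,::-1];crop('',im,(100,70,580,360),1.65,'w8c.png')
print(back(None,[[178,115],[487,115],[185,300],[469,300]],12,c).round(1))
"
```

```text
[[552.7 -39.2  12. ]
 [568.4 184.8  12. ]
 [700.8 -60.   12. ]
 [717.5 179.4  12. ]]
```

View pics/w8c.png

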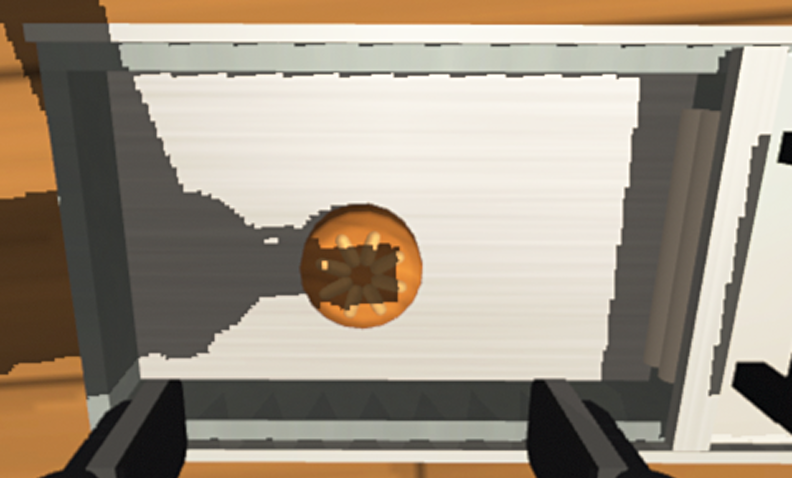

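```bash
python3 -c "
from h import *
import pickle
c=pickle.load(open('w8.pkl','rb'))
b=back(None,[[164.8,113.6],[184.8,301.5]],12,c);print(b.round(1))
for o in ((636.4,72.1),(634,77),(634.8,75)):
  a=-0.0725;L=lambda x,y:[o[0]+np.cos(a)*x-np.sin(a)*y,o[1]+np.sin(a)*x+np.cos(a)*y]
  print(o,[np.round(L(*p),1).tolist() for p in((-75,-130),(75,-130),(-75,130),(75,130))],proj(None,[[*L(-75,-130),12],[*L(75,-130),12],[*L(-85,-140),52],[*L(75,130),52],[*L(-75,130),52]],c).round().tolist())
rows((639.5,57.5,38,86))
"
```

```text
[[551.  -48.6  12. ]
 [702.1 -60.4  12. ]]
(636.4, 72.1) [[552.2, -52.1], [701.8, -63.0], [571.0, 207.2], [720.6, 196.3]] [[160.0, 116.0], [182.0, 301.0], [117.0, 99.0], [512.0, 327.0], [550.0, 117.0]]
(634, 77) [[549.8, -47.2], [699.4, -58.1], [568.6, 212.1], [718.2, 201.2]] [[166.0, 112.0], [187.0, 298.0], [124.0, 94.0], [519.0, 324.0], [558.0, 112.0]]
(634.8, 75) [[550.6, -49.2], [700.2, -60.1], [569.4, 210.1], [719.0, 199.2]] [[164.0, 113.0], [185.0, 299.0], [121.0, 96.0], [516.0, 325.0], [555.0, 114.0]]
(639.5, 57.5, 38, 86) -> [0.0037, 0.0041, 0.1421] [0.001, 0.001, 0.0007]
now [635.   54.3 180.1] [1.799e+02 1.000e-01 8.600e+01] F [ 0.4 -0.4 -0.5] open 0.949 t 9.47 q [ 0.08  0.44  1.67 -0.    1.03 -1.42]
```

>>> send_rows(
  plan=[
    [[0.004,0.004,0.035],[0,0,0],1],
    [[0.004,0.004,0.07],[0,0,0],1],
    [[0.004,0.004,0.1],[0,0,0],1],
    [[0.004,0.004,0.12],[0,0,0],1],
    [[0.004,0.004,0.13],[0,0,0],1],
  ],
)

```text
clock: 9.88
eef_pos: [637.6, 59.1, 47.0]
tcp_rot: [-3.139, 0.001, 1.503]
contact_force: [-0.5, 1.1, 0.6]
opening: 0.999
```

>>> send_rows(
  plan=[
    [[0,0,0.012],[0,0,0],1],
    [[0,0,0.012],[0,0,0],1],
    [[0,0,0.012],[0,0,0],-1],
    [[0,0,0.012],[0,0,0],-1],
    [[0,0,0.012],[0,0,0],-1],
  ],
)

```text
clock: 10.3
eef_pos: [638.7, 59.2, 36.6]
tcp_rot: [-3.141, 0.001, 1.503]
contact_force: [-4.0, -0.1, 5.9]
opening: 0.638
```

>>> send_rows(
  plan=[
    [[0,0,0],[0,0,0],-1],
    [[0,0,0],[0,0,0],-1],
    [[0,0,0],[0,0,0],-1],
    [[0,0,0],[0,0,0],-1],
    [[0,0,0],[0,0,0],-1],
  ],
  squeeze=35,
)

```text
clock: 10.72
eef_pos: [638.8, 59.2, 36.9]
tcp_rot: [-3.141, 0.001, 1.503]
contact_force: [-1.1, -0.2, 1.8]
opening: 0.633
```

>>> send_rows(
  plan=[
    [[0,0,-0.035],[0,0,0],-1],
    [[0,0,-0.07],[0,0,0],-1],
    [[0,-0.02,-0.09],[0,0,0],-1],
    [[0,-0.06,-0.09],[0,0,0],-1],
    [[0,-0.1,-0.09],[0,0,0],-1],
  ],
)

```text
clock: 11.13
eef_pos: [539.7, 66.1, 128.4]
tcp_rot: [3.138, 0.0, 1.503]
contact_force: [0.3, -0.1, -1.0]
opening: 0.632
```

```bash
python3 -c "
from h import *
rows((421,41,110,88),(421,41,33,88))"
```

```text
(421, 41, 110, 88) -> [-0.0331, -0.1168, 0.018] [0.0036, 0.0003, -0.0331]
(421, 41, 33, 88) -> [-0.033, -0.1171, 0.095] [0.0036, 0.0003, -0.0331]
now [539.7  66.1 128.4] [179.8   0.   86.1] F [ 0.3 -0.1 -1. ] open 0.632 t 11.13 q [ 0.12  0.38  1.91 -0.    0.84 -1.38]
```

>>> send_rows(
  plan=[
    [[-0.01,-0.035,0.005],[0,0,0],-1],
    [[-0.02,-0.07,0.01],[0,0,-0.02],-1],
    [[-0.03,-0.1,0.018],[0,0,-0.033],-1],
    [[-0.033,-0.117,0.018],[0,0,-0.033],-1],
    [[-0.033,-0.117,0.018],[0,0,-0.033],-1],
  ],
)

```text
clock: 11.55
eef_pos: [415.6, 40.4, 109.2]
tcp_rot: [-3.14, 0.001, 1.536]
contact_force: [0.5, 0.1, -0.4]
opening: 0.629
```

```bash
python3 -c "
from h import *
im=viewer.grab_frame('wrist');cv2.imwrite('pics/w9.png',im[:,:,::-1])
c=cam('wrist')
rows((421,41,33,88))
a=np.radians(-1.3)
print(proj(None,[[421+np.cos(a)*x-np.sin(a)*y,41+np.sin(a)*x+np.cos(a)*y,20] for x,y in ((60,70),(60,-70),(-60,-70),(-60,70))],c).round())
"
```

```text
(421, 41, 33, 88) -> [0.0003, 0.002, 0.0768] [0.002, 0.0006, -0.0004]
now [418.8  40.8 109.8] [179.9   0.   88. ] F [ 0.8  0.6 -0.2] open 0.63 t 11.6 q [ 0.09  0.25  2.18 -0.    0.71 -1.44]
[[425. 340.]
 [206. 342.]
 [184. 151.]
 [441. 147.]]
```

View pics/w9.png

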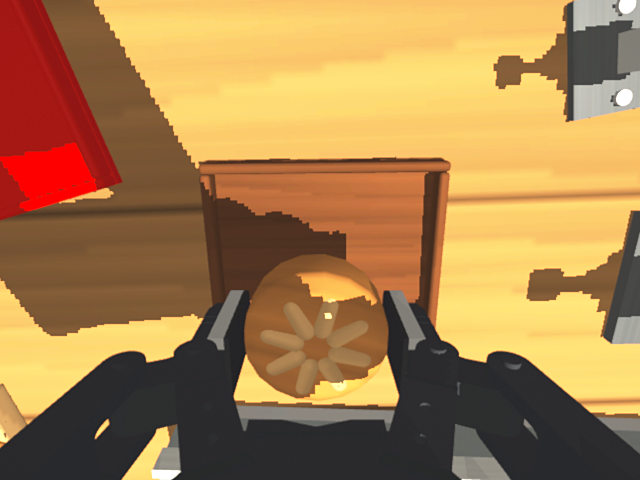

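>>> send_rows(
  plan=[
    [[0.004,0.008,0.025],[0,0,0],-1],
    [[0.004,0.008,0.05],[0,0,0],-1],
    [[0.004,0.008,0.066],[0,0,0],-1],
    [[0.004,0.008,0.072],[0,0,0],-1],
    [[0.004,0.008,0.076],[0,0,0],-1],
  ],
)

```text
clock: 12.02
eef_pos: [427.8, 44.6, 33.1]
tcp_rot: [3.14, 0.001, 1.536]
contact_force: [-0.2, -0.1, -0.1]
opening: 0.633
```

>>> send_rows(
  plan=[
    [[0,0,0.003],[0,0,0],-1],
    [[0,0,0.003],[0,0,0],-1],
    [[0,0,0.003],[0,0,0],0.8],
    [[0,0,0.003],[0,0,0],0.8],
    [[0,0,0.003],[0,0,0],0.8],
  ],
)

```text
clock: 12.43
eef_pos: [428.4, 44.6, 30.7]
tcp_rot: [3.139, 0.0, 1.535]
contact_force: [-1.0, -0.1, 0.4]
opening: 0.901
```

>>> send_rows(
  plan=[
    [[0,0,-0.04],[0,0,0],0.8],
    [[0,0,-0.08],[0,0,0],0.8],
    [[0,0,-0.12],[0,0,0],0.8],
    [[0,0,-0.15],[0,0,0],0.6],
    [[-0.03,0,-0.155],[0,0,0.1],0.4],
  ],
)

```text
clock: 12.85
eef_pos: [430.4, 17.1, 191.2]
tcp_rot: [3.13, -0.003, 1.439]
contact_force: [1.2, -0.2, -0.2]
opening: 0.708
```

Run:
```python
from h import *
for n in("top","scene"):
  im=viewer.grab_frame(n); cv2.imwrite(f"pics/{n}10.png",im[:,:,::-1]); c=cam(n)
  for d in viewer.cut_out("plaque1",n):
    m=d["mask"].astype(np.uint8); cn=np.concatenate(cv2.findContours(m,0,2)[0])[:,0]
    w=back(None,cn,26,c)[:,:2].astype(np.float32); rr=cv2.minAreaRect(w); b=cv2.boxPoints(rr)
    e=max((b[1]-b[0],b[2]-b[1]),key=np.linalg.norm)
    print(n,round(d["p"],2),np.round(rr[0]),np.round(rr[1]),round(np.degrees(np.arctan2(e[1],e[0])),1))
rows((555,-192,190,102))
```

```text
top 0.87 [ 431. -319.] [37. 87.] -30.4
top 0.68 [ 564. -334.] [92. 42.] 26.1
top 0.63 [ 560. -195.] [92. 41.] 12.5
scene 0.96 [ 442. -318.] [ 47. 101.] -30.7
scene 0.63 [ 573. -336.] [99. 37.] 26.5
(555, -192, 190, 102) -> [-0.1872, 0.1549, -0.0035] [0.0036, 0.0005, -0.3454]
now [426.9  14.5 186. ] [179.8  -0.   82.2] F [-0.4  0.5 -0.5] open 0.7 t 13.05 q [ 0.03  0.13  2.11 -0.    0.9  -1.4 ]
```

View pics/scene10.png

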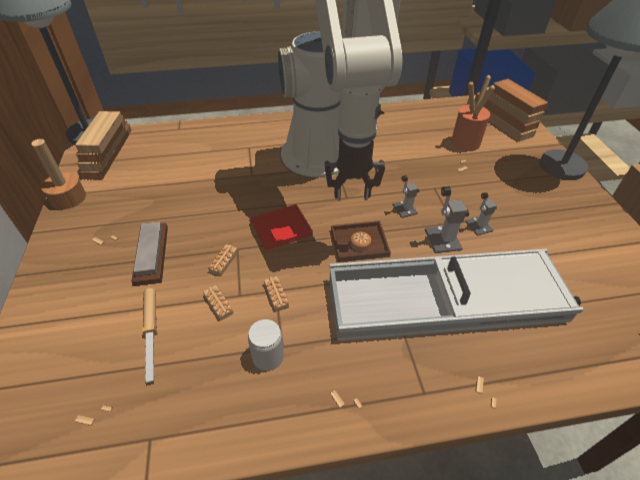

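>>> send_rows(
  plan=[
    [[-0.187,0.155,0],[0,0,-0.345],0.4],
    [[-0.187,0.155,0],[0,0,-0.345],0.4],
    [[-0.187,0.155,0],[0,0,-0.345],0.4],
    [[-0.187,0.155,0],[0,0,-0.345],0.4],
    [[-0.187,0.155,0],[0,0,-0.345],0.4],
  ],
)

```text
clock: 13.47
eef_pos: [532.9, -156.0, 185.1]
tcp_rot: [3.14, -0.0, 1.783]
contact_force: [1.1, -0.3, 0.5]
opening: 0.699
```

```bash
python3 -c "
from h import *
rows((555,-193,150,102))"
```

```text
(555, -193, 150, 102) -> [-0.0408, 0.0137, 0.0351] [0.0019, -0.0001, 0.0024]
now [ 532.9 -156.   185.1] [179.9  -0.  102.1] F [ 1.1 -0.3  0.5] open 0.699 t 13.47 q [-0.29  0.32  1.85  0.    0.97 -2.07]
```

Now a helper for locating a plaque in the wrist view, then descend to look.

>>> send_rows(
  plan=[
    [[-0.02,0.007,0.018],[0,0,0],0.4],
    [[-0.041,0.014,0.035],[0,0,0],0.4],
    [[-0.041,0.014,0.035],[0,0,0],0.4],
    [[-0.041,0.014,0.035],[0,0,0],0.4],
    [[-0.041,0.014,0.035],[0,0,0],0.4],
  ],
)

```text
clock: 13.88
eef_pos: [554.6, -192.0, 149.2]
tcp_rot: [-3.142, -0.002, 1.783]
contact_force: [0.3, 0.3, 0.3]
opening: 0.699
```

```bash
cat >> h.py <<'E'
def plaque(name,zt=26):
    s=status.sense(); c=cam("wrist"); im=viewer.grab_frame("wrist"); out=im.copy()
    for d in viewer.cut_out("plaque1","wrist"):
        m=d["mask"].astype(np.uint8); cn=np.concatenate(cv2.findContours(m,0,2)[0])[:,0]
        w=back(None,cn,zt,c)[:,:2].astype(np.float32); rr=cv2.minAreaRect(w); b=cv2.boxPoints(rr)
        e=max((b[1]-b[0],b[2]-b[1]),key=np.linalg.norm)
        a=np.degrees(np.arctan2(e[1],e[0])); a=(a+90)%180-90
        print("plaque p",round(d["p"],2),"ctr",np.round(rr[0],1),np.round(rr[1],1),"len dir",round(a,1),"ext",np.round(d["extent"]))
        q=proj(None,np.c_[b,[zt]*4],c).astype(int); cv2.polylines(out,[q],True,(0,0,255),1)
    cv2.imwrite("pics/"+name,out[:,:,::-1])
E
python3 -c "
from h import *
plaque('w11.png'); rows((563,-196,26,102))"
```

```text
plaque p 0.86 ctr [ 449.4 -322.5] [42.  57.3] len dir -31.1 ext [ 73.   3. 117.  72.]
plaque p 0.8 ctr [ 560.2 -195.9] [91.6 35.7] len dir 12.2 ext [278. 170.  56. 134.]
plaque p 0.63 ctr [ 562.5 -328.5] [87.3 44. ] len dir 25.6 ext [ 52. 130. 108. 138.]
(563, -196, 26, 102) -> [-0.0057, 0.0067, 0.1244] [0.0017, -0.0005, 0.0038]
now [ 555.  -192.   150.4] [179.9  -0.  102.2] F [0.  0.1 0.2] open 0.7 t 13.98 q [-0.34  0.41  1.8   0.    0.93 -2.12]
```

View pics/w11.png

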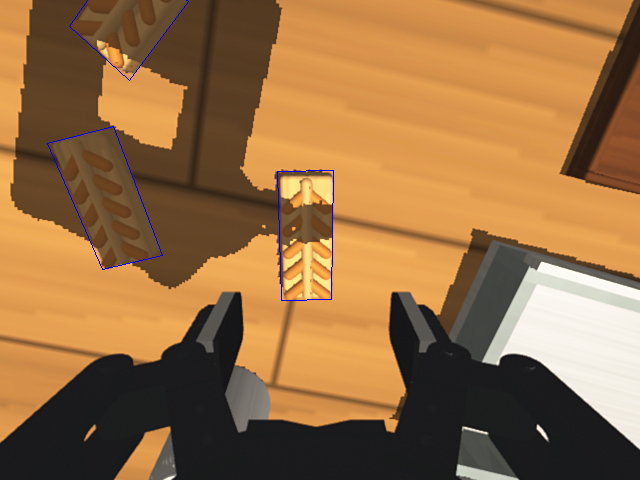

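>>> send_rows(
  plan=[
    [[-0.005,0.004,0.035],[0,0,0],0.4],
    [[-0.005,0.004,0.07],[0,0,0],0.4],
    [[-0.005,0.004,0.1],[0,0,0],0.4],
    [[-0.005,0.004,0.115],[0,0,0],0.4],
    [[-0.005,0.004,0.122],[0,0,0],0.4],
  ],
)

```text
clock: 14.4
eef_pos: [558.8, -194.5, 26.6]
tcp_rot: [-3.141, -0.002, 1.785]
contact_force: [-0.2, -0.0, 0.5]
opening: 0.701
```

>>> send_rows(
  plan=[
    [[0,0,0.001],[0,0,0],0.4],
    [[0,0,0.001],[0,0,0],-1],
    [[0,0,0.001],[0,0,0],-1],
    [[0,0,0.001],[0,0,0],-1],
    [[0,0,0.001],[0,0,0],-1],
  ],
)

```text
clock: 14.82
eef_pos: [559.9, -194.7, 27.2]
tcp_rot: [3.14, -0.001, 1.785]
contact_force: [-0.3, 1.9, 6.7]
opening: 0.414
```

>>> send_rows(
  plan=[
    [[0,0,0],[0,0,0],-1],
    [[0,0,0],[0,0,0],-1],
    [[0,0,-0.03],[0,0,0],-1],
    [[0,0,-0.07],[0,0,0],-1],
    [[0,0,-0.11],[0,0,0],-1],
  ],
)

```text
clock: 15.23
eef_pos: [558.6, -194.6, 137.5]
tcp_rot: [-3.141, -0.002, 1.785]
contact_force: [1.1, 0.4, -0.2]
opening: 0.409
```

```bash
python3 -c "
from h import *
rows((640.9,149.8,130,85.9))"
```

```text
(640.9, 149.8, 130, 85.9) -> [0.3189, 0.1537, 0.0081] [-0.0014, -0.0021, 0.2859]
now [ 558.6 -194.6  137.5] [-1.799e+02 -1.000e-01  1.023e+02] F [ 1.1  0.4 -0.2] open 0.409 t 15.23 q [-0.34  0.43  1.8   0.    0.91 -2.12]
```

>>> send_rows(
  plan=[
    [[0.319,0.154,0.005],[0,0,0.286],-1],
    [[0.319,0.154,0.005],[0,0,0.286],-1],
    [[0.319,0.154,0.005],[0,0,0.286],-1],
    [[0.319,0.154,0.005],[0,0,0.286],-1],
    [[0.319,0.154,0.005],[0,0,0.286],-1],
  ],
)

```text
clock: 15.65
eef_pos: [606.6, 4.5, 135.1]
tcp_rot: [-3.14, -0.002, 1.498]
contact_force: [0.5, -1.0, -0.1]
opening: 0.416
```

```bash
python3 -c "
from h import *
rows((640.9,149.8,130,85.9))"
```

```text
(640.9, 149.8, 130, 85.9) -> [0.1474, 0.0236, 0.0054] [-0.0013, -0.002, -0.0012]
now [606.6   4.5 135.1] [-1.799e+02 -1.000e-01  8.580e+01] F [ 0.5 -1.  -0.1] open 0.416 t 15.65 q [ 0.    0.46  1.77  0.    0.92 -1.5 ]
```

>>> send_rows(
  plan=[
    [[0.041,0.007,0.005],[0,0,0],-1],
    [[0.082,0.014,0.005],[0,0,0],-1],
    [[0.12,0.02,0.005],[0,0,0],-1],
    [[0.142,0.023,0.005],[0,0,0],-1],
    [[0.147,0.024,0.005],[0,0,0],-1],
  ],
)

```text
clock: 16.07
eef_pos: [641.8, 153.5, 130.4]
tcp_rot: [-3.141, -0.003, 1.501]
contact_force: [-0.4, 0.0, -1.2]
opening: 0.413
```

```bash
python3 -c "
from h import *
im=viewer.grab_frame('wrist');cv2.imwrite('pics/w12.png',im[:,:,::-1])
rows((640.9,149.8,40,85.9))"
```

```text
(640.9, 149.8, 40, 85.9) -> [-0.0028, -0.0004, 0.0903] [-0.0009, -0.0025, 0.0018]
now [641.6 152.3 130.3] [-1.8e+02 -1.0e-01  8.6e+01] F [ 0.5  0.9 -1.5] open 0.413 t 16.12 q [ 0.23  0.53  1.65  0.    0.96 -1.27]
```

View pics/w12.png

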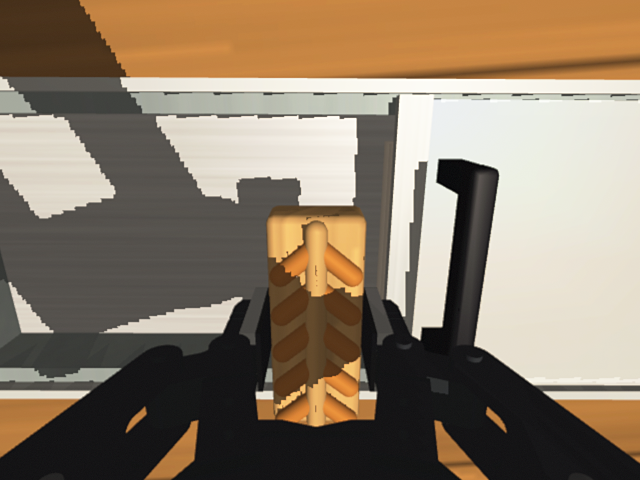

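>>> send_rows(
  plan=[
    [[-0.013,0,0.005],[0,0,0],-1],
    [[-0.013,0,0.035],[0,0,0],-1],
    [[-0.013,0,0.062],[0,0,0],-1],
    [[-0.013,0,0.08],[0,0,0],-1],
    [[-0.013,0,0.087],[0,0,0],-1],
  ],
)

```text
clock: 16.53
eef_pos: [638.1, 136.4, 40.0]
tcp_rot: [-3.136, -0.001, 1.499]
contact_force: [-1.4, -0.4, -1.0]
opening: 0.415
```

>>> send_rows(
  plan=[
    [[0,0,0.003],[0,0,0],-1],
    [[0,0,0.003],[0,0,0],-1],
    [[0,0,0.003],[0,0,0],0.1],
    [[0,0,0.003],[0,0,0],0.1],
    [[0,0,0.003],[0,0,0],0.1],
  ],
)

```text
clock: 16.95
eef_pos: [638.3, 135.4, 37.5]
tcp_rot: [-3.136, -0.001, 1.498]
contact_force: [0.0, -0.7, 0.1]
opening: 0.552
```

>>> send_rows(
  plan=[
    [[0,0,-0.03],[0,0,0],0.1],
    [[0,0,-0.07],[0,0,0],0.1],
    [[0,0,-0.11],[0,0,0],0.3],
    [[-0.02,0,-0.13],[0,0,0],0.4],
    [[-0.06,0,-0.13],[0,0,-0.1],0.4],
  ],
)

```text
clock: 17.37
eef_pos: [638.2, 77.9, 173.6]
tcp_rot: [3.137, -0.003, 1.6]
contact_force: [0.3, -0.3, 1.0]
opening: 0.702
```

```bash
python3 -c "
from h import *
im=viewer.grab_frame('wrist');cv2.imwrite('pics/w13.png',im[:,:,::-1])
rows((555,-325,180,116))"
```

```text
(555, -325, 180, 116) -> [-0.3904, -0.0978, -0.0084] [-0.0006, 0.0016, -0.4102]
now [635.7  69.3 170.9] [-1.80e+02  1.00e-01  9.25e+01] F [-1.  -5.1 -1.5] open 0.703 t 17.42 q [ 0.11  0.46  1.67 -0.    1.01 -1.51]
```

View pics/w13.png

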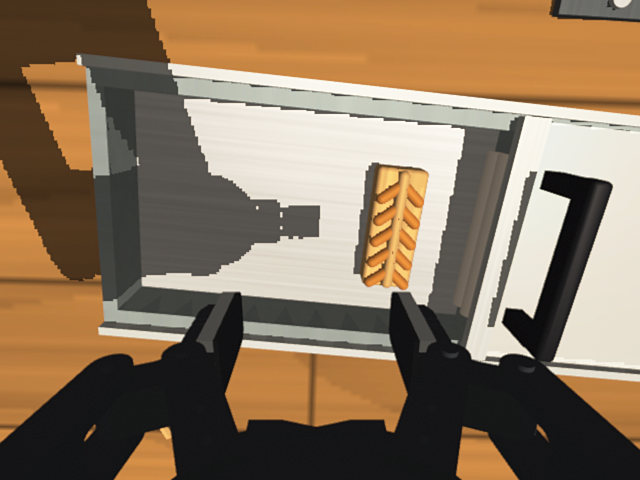

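>>> send_rows(
  plan=[
    [[-0.39,-0.098,0],[0,0,-0.41],0.4],
    [[-0.39,-0.098,0],[0,0,-0.41],0.4],
    [[-0.39,-0.098,0],[0,0,-0.41],0.4],
    [[-0.39,-0.098,0],[0,0,-0.41],0.4],
    [[-0.39,-0.098,0],[0,0,-0.41],0.4],
  ],
)

```text
clock: 17.83
eef_pos: [593.6, -127.2, 169.5]
tcp_rot: [-3.14, 0.001, 2.029]
contact_force: [1.9, -0.4, -0.3]
opening: 0.699
```

```bash
python3 -c "
from h import *
rows((555,-325,150,116))"
```

```text
(555, -325, 150, 116) -> [-0.1604, -0.122, 0.0198] [-0.0013, 0.0015, 0.0039]
now [ 593.6 -127.2  169.5] [-1.799e+02  1.000e-01  1.162e+02] F [ 1.9 -0.4 -0.3] open 0.699 t 17.83 q [-0.21  0.41  1.75 -0.    0.98 -2.24]
```

>>> send_rows(
  plan=[
    [[-0.032,-0.025,0.004],[0,0,0],0.4],
    [[-0.064,-0.05,0.008],[0,0,0],0.4],
    [[-0.096,-0.074,0.012],[0,0,0],0.4],
    [[-0.13,-0.1,0.016],[0,0,0],0.4],
    [[-0.16,-0.122,0.02],[0,0,0],0.4],
  ],
)

```text
clock: 18.25
eef_pos: [553.4, -327.2, 149.6]
tcp_rot: [-3.14, 0.001, 2.028]
contact_force: [0.5, -0.1, -1.1]
opening: 0.699
```

>>> send_rows(
  plan=[
    [[0,0,0],[0,0,0],0.4],
    [[0,0,0],[0,0,0],0.4],
    [[0,0,0],[0,0,0],0.4],
    [[0,0,0],[0,0,0],0.4],
    [[0,0,0],[0,0,0],0.4],
  ],
)

```text
clock: 18.67
eef_pos: [553.8, -325.8, 149.7]
tcp_rot: [-3.14, 0.001, 2.029]
contact_force: [-0.5, 0.2, 0.1]
opening: 0.707
```

```bash
python3 -c "
from h import *
plaque('w14.png'); rows((563,-330,27,116))"
```

```text
plaque p 0.92 ctr [ 435.  -321.6] [35.5 89. ] len dir -31.6 ext [336.   0. 152. 127.]
plaque p 0.82 ctr [ 562.9 -336.2] [90.2 35.1] len dir 25.7 ext [268. 168.  52. 132.]
(563, -330, 27, 116) -> [-0.0075, 0.0066, 0.1228] [-0.0015, 0.0016, 0.0047]
now [ 553.9 -326.   149.8] [-1.799e+02  1.000e-01  1.163e+02] F [ 1.   0.4 -0.6] open 0.698 t 18.77 q [-0.53  0.49  1.68 -0.    0.98 -2.56]
```

View pics/w14.png

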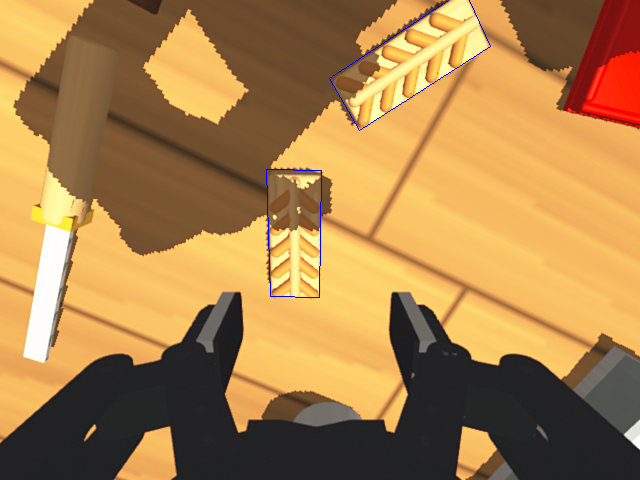

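```bash
python3 -c "
from h import *
print(back('top',[[390.5,178]],100).round(), back('scene',[[265,330]],100).round())
rows((562.9,-336.2,27,115.7))"
```

```text
[[ 717. -232.  100.]] [[ 717. -229.  100.]]
(562.9, -336.2, 27, 115.7) -> [-0.013, 0.0037, 0.1229] [-0.0015, 0.0016, 0.01]
now [ 553.9 -326.   149.8] [-1.799e+02  1.000e-01  1.163e+02] F [ 1.   0.4 -0.6] open 0.698 t 18.77 q [-0.53  0.49  1.68 -0.    0.98 -2.56]
```

Tin is 185 mm away; clear.

>>> send_rows(
  plan=[
    [[-0.013,0.004,0.035],[0,0,0.01],0.4],
    [[-0.013,0.004,0.07],[0,0,0.01],0.4],
    [[-0.013,0.004,0.1],[0,0,0.01],0.4],
    [[-0.013,0.004,0.115],[0,0,0.01],0.4],
    [[-0.013,0.004,0.122],[0,0,0.01],0.4],
  ],
)

```text
clock: 19.18
eef_pos: [562.0, -334.6, 25.4]
tcp_rot: [-3.138, -0.002, 2.02]
contact_force: [-0.5, -0.3, -0.4]
opening: 0.7
```

>>> send_rows(
  plan=[
    [[0,0,0],[0,0,0],0.4],
    [[0,0,0],[0,0,0],-1],
    [[0,0,0],[0,0,0],-1],
    [[0,0,0],[0,0,0],-1],
    [[0,0,0],[0,0,0],-1],
  ],
)

```text
clock: 19.6
eef_pos: [563.1, -335.2, 27.2]
tcp_rot: [-3.14, 0.001, 2.02]
contact_force: [0.8, 0.2, 6.1]
opening: 0.414
```

>>> send_rows(
  plan=[
    [[0,0,0],[0,0,0],-1],
    [[0,0,0],[0,0,0],-1],
    [[0,0,-0.03],[0,0,0],-1],
    [[0,0,-0.07],[0,0,0],-1],
    [[0,0,-0.11],[0,0,0],-1],
  ],
)

```text
clock: 20.02
eef_pos: [562.2, -334.5, 137.3]
tcp_rot: [-3.138, -0.002, 2.02]
contact_force: [0.8, 0.1, -1.0]
opening: 0.413
```

```bash
python3 -c "
from h import *
rows((635.5-.73,75-10,135,85.9))"
```

```text
(634.77, 65, 135, 85.9) -> [0.3283, 0.2389, 0.0021] [-0.0041, -0.0009, 0.5209]
now [ 562.2 -334.5  137.3] [-1.798e+02 -1.000e-01  1.157e+02] F [ 0.8  0.1 -1. ] open 0.413 t 20.02 q [-0.54  0.52  1.66 -0.    0.97 -2.56]
```

>>> send_rows(
  plan=[
    [[0.328,0.239,0],[0,0,0.521],-1],
    [[0.328,0.239,0],[0,0,0.521],-1],
    [[0.328,0.239,0],[0,0,0.521],-1],
    [[0.328,0.239,0],[0,0,0.521],-1],
    [[0.328,0.239,0],[0,0,0.521],-1],
  ],
)

```text
clock: 20.43
eef_pos: [599.2, -133.1, 137.4]
tcp_rot: [-3.138, 0.0, 1.491]
contact_force: [0.5, 0.2, -1.0]
opening: 0.414
```

```bash
python3 -c "
from h import *
rows((635.5-.73,75-10,130,85.9))"
```

```text
(634.77, 65, 130, 85.9) -> [0.2003, 0.0197, 0.0073] [-0.0039, 0.0003, -0.0079]
now [ 599.2 -133.1  137.4] [-179.8    0.    85.4] F [ 0.5  0.2 -1. ] open 0.414 t 20.43 q [-0.22  0.47  1.75 -0.    0.93 -1.71]
```

>>> send_rows(
  plan=[
    [[0.041,0.004,0.007],[0,0,-0.008],-1],
    [[0.082,0.008,0.007],[0,0,-0.008],-1],
    [[0.123,0.012,0.007],[0,0,-0.008],-1],
    [[0.164,0.016,0.007],[0,0,-0.008],-1],
    [[0.2,0.02,0.007],[0,0,-0.008],-1],
  ],
)

```text
clock: 20.85
eef_pos: [634.9, 67.3, 130.4]
tcp_rot: [-3.138, 0.0, 1.5]
contact_force: [0.8, -0.6, -1.2]
opening: 0.41
```

```bash
python3 -c "
from h import *
im=viewer.grab_frame('wrist');cv2.imwrite('pics/w15.png',im[:,:,::-1])
rows((635.5-.73,75-10,40,85.9))"
```

```text
(634.77, 65, 40, 85.9) -> [-0.0082, -0.0009, 0.0906] [-0.0022, -0.0029, 0.0022]
now [636.4  72.8 130.7] [-179.9   -0.2   86. ] F [ 1.   4.7 -0.7] open 0.412 t 20.9 q [ 0.11  0.51  1.69  0.    0.94 -1.39]
```

View pics/w15.png

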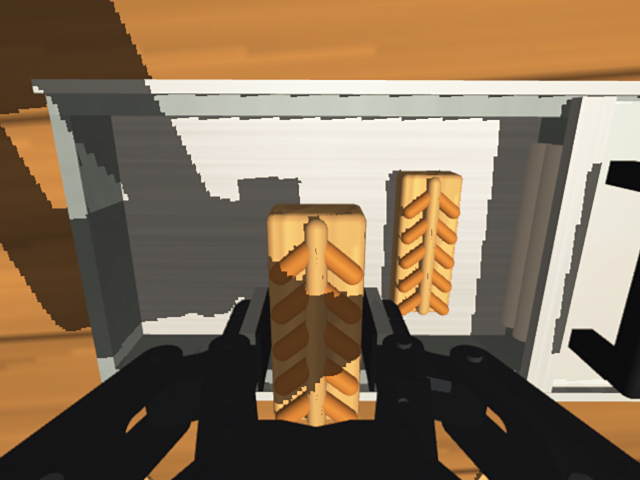

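>>> send_rows(
  plan=[
    [[-0.008,-0.001,0],[0,0,0],-1],
    [[-0.008,-0.001,0.03],[0,0,0],-1],
    [[-0.008,-0.001,0.06],[0,0,0],-1],
    [[-0.008,-0.001,0.08],[0,0,0],-1],
    [[-0.008,-0.001,0.087],[0,0,0],-1],
  ],
)

```text
clock: 21.32
eef_pos: [632.1, 63.9, 40.4]
tcp_rot: [-3.134, -0.002, 1.501]
contact_force: [-1.7, -0.3, -1.1]
opening: 0.412
```

>>> send_rows(
  plan=[
    [[0,0,0.002],[0,0,0],-1],
    [[0,0,0.003],[0,0,0],-1],
    [[0,0,0.003],[0,0,0],0.1],
    [[0,0,0.003],[0,0,0],0.1],
    [[0,0,0.003],[0,0,0],0.1],
  ],
)

```text
clock: 21.73
eef_pos: [632.7, 63.4, 38.4]
tcp_rot: [-3.136, -0.002, 1.5]
contact_force: [-0.1, 0.2, 0.2]
opening: 0.551
```

>>> send_rows(
  plan=[
    [[0,0,-0.03],[0,0,0],0.1],
    [[0,0,-0.07],[0,0,0],0.1],
    [[0,0,-0.11],[0,0,0],0.2],
    [[0,0,-0.14],[0,0,0],0.4],
    [[-0.02,-0.02,-0.15],[0,0,0.1],0.4],
  ],
)

```text
clock: 22.15
eef_pos: [617.8, 46.2, 194.8]
tcp_rot: [3.136, -0.005, 1.403]
contact_force: [0.7, -0.4, 0.9]
opening: 0.697
```

```bash
python3 -c "
from h import *
im=viewer.grab_frame('top');cv2.imwrite('pics/t16.png',im[:,:,::-1])
for d in viewer.cut_out('plaque1','top'): print(d['p'],np.round(d['extent']))
rows((430,-315,180,59))"
```

```text
0.75 [254. 204.  18.  20.]
0.64 [408. 265.  24.  30.]
0.57 [281. 208.  13.  19.]
(430, -315, 180, 59) -> [-0.384, -0.1167, 0.0115] [-0.003, -0.0008, 0.3666]
now [611.7  42.9 191.7] [-1.798e+02 -1.000e-01  8.000e+01] F [-0.7  0.3 -1.1] open 0.702 t 22.25 q [ 0.07  0.4   1.71  0.    1.03 -1.33]
```

View pics/t16.png

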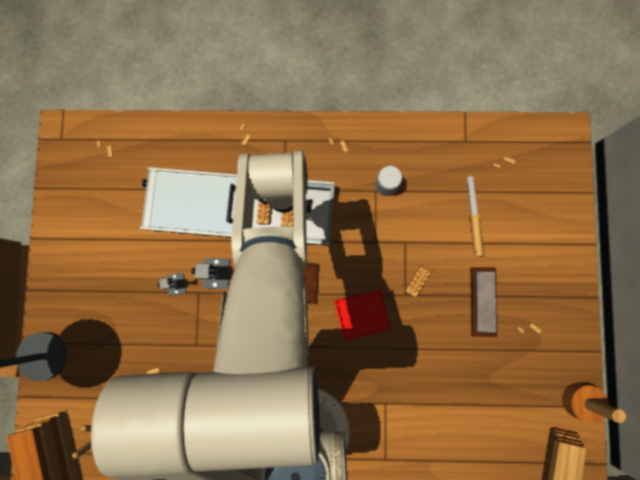

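>>> send_rows(
  plan=[
    [[-0.384,-0.117,0.012],[0,0,0.367],0.4],
    [[-0.384,-0.117,0.012],[0,0,0.367],0.4],
    [[-0.384,-0.117,0.012],[0,0,0.367],0.4],
    [[-0.384,-0.117,0.012],[0,0,0.367],0.4],
    [[-0.384,-0.117,0.012],[0,0,0.367],0.4],
  ],
)

```text
clock: 22.67
eef_pos: [516.7, -142.6, 183.4]
tcp_rot: [-3.138, -0.0, 1.03]
contact_force: [-0.2, -1.0, -0.7]
opening: 0.703
```

```bash
python3 -c "
from h import *
rows((428,-322,150,59))"
```

```text
(428, -322, 150, 59) -> [-0.1995, 0.0164, 0.0333] [-0.0035, -0.0002, 0.0004]
now [ 516.7 -142.6  183.4] [-179.8   -0.    59. ] F [-0.2 -1.  -0.7] open 0.703 t 22.67 q [-0.27  0.3   1.89  0.    0.96 -1.3 ]
```

>>> send_rows(
  plan=[
    [[-0.04,0.003,0.006],[0,0,0],0.4],
    [[-0.08,0.007,0.013],[0,0,0],0.4],
    [[-0.12,0.01,0.02],[0,0,0],0.4],
    [[-0.16,0.013,0.026],[0,0,0],0.4],
    [[-0.199,0.016,0.033],[0,0,0],0.4],
  ],
)

```text
clock: 23.08
eef_pos: [426.7, -323.1, 149.7]
tcp_rot: [-3.138, -0.0, 1.031]
contact_force: [0.3, -0.4, 0.1]
opening: 0.702
```

>>> send_rows(
  plan=[
    [[0,0,0],[0,0,0],0.4],
    [[0,0,0],[0,0,0],0.4],
    [[0,0,0],[0,0,0],0.4],
    [[0,0,0],[0,0,0],0.4],
    [[0,0,0],[0,0,0],0.4],
  ],
)

```text
clock: 23.5
eef_pos: [427.4, -322.0, 149.8]
tcp_rot: [-3.138, -0.0, 1.033]
contact_force: [-0.6, 0.7, -0.2]
opening: 0.7
```

```bash
python3 -c "
from h import *
plaque('w17.png'); rows((433,-321,27,59))"
```

```text
plaque p 0.93 ctr [ 430.6 -318.6] [35.3 91.3] len dir -30.9 ext [296. 168.  51. 130.]
(433, -321, 27, 59) -> [0.0038, 0.0047, 0.1228] [-0.0034, -0.0003, 0.0032]
now [ 427.4 -322.1  149.9] [-179.8   -0.    59.2] F [-0.3  0.4  0.1] open 0.7 t 23.6 q [-0.65  0.34  1.91 -0.    0.89 -1.68]
```

View pics/w17.png

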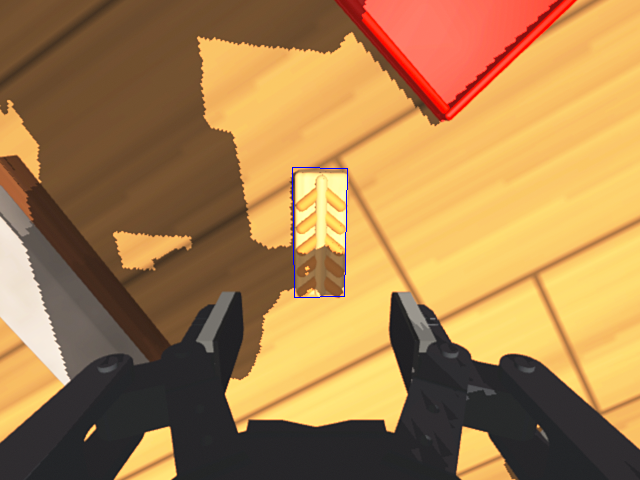

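>>> send_rows(
  plan=[
    [[0.005,0.001,0.035],[0,0,0],0.4],
    [[0.005,0.001,0.07],[0,0,0],0.4],
    [[0.005,0.001,0.1],[0,0,0],0.4],
    [[0.005,0.001,0.115],[0,0,0],0.4],
    [[0.005,0.001,0.122],[0,0,0],0.4],
  ],
)

```text
clock: 24.02
eef_pos: [429.7, -316.5, 25.6]
tcp_rot: [-3.135, -0.001, 1.034]
contact_force: [-0.6, 0.3, -0.5]
opening: 0.699
```

>>> send_rows(
  plan=[
    [[0,0,0],[0,0,0],0.4],
    [[0,0,0],[0,0,0],-1],
    [[0,0,0],[0,0,0],-1],
    [[0,0,0],[0,0,0],-1],
    [[0,0,0],[0,0,0],-1],
  ],
)

```text
clock: 24.43
eef_pos: [430.5, -317.0, 26.8]
tcp_rot: [-3.137, -0.0, 1.034]
contact_force: [-0.2, 0.8, 5.1]
opening: 0.411
```

>>> send_rows(
  plan=[
    [[0,0,0],[0,0,0],-1],
    [[0,0,0],[0,0,0],-1],
    [[0,0,-0.03],[0,0,0],-1],
    [[0,0,-0.07],[0,0,0],-1],
    [[0,0,-0.11],[0,0,0],-1],
  ],
)

```text
clock: 24.85
eef_pos: [429.9, -316.7, 137.4]
tcp_rot: [-3.134, -0.001, 1.034]
contact_force: [0.9, -0.8, 0.8]
opening: 0.416
```

```bash
python3 -c "
from h import *
rows((635.5-.0725*85,75-84.8,130,85.9))"
```

```text
(629.3375, -9.799999999999997, 130, 85.9) -> [0.3657, 0.0146, 0.0075] [-0.0072, -0.0024, -0.4649]
now [ 429.9 -316.7  137.4] [-179.6   -0.    59.3] F [ 0.9 -0.8  0.8] open 0.416 t 24.85 q [-0.64  0.36  1.92 -0.    0.87 -1.67]
```

>>> send_rows(
  plan=[
    [[0.366,0.015,0.005],[-0.007,0,-0.465],-1],
    [[0.366,0.015,0.005],[-0.007,0,-0.465],-1],
    [[0.366,0.015,0.005],[-0.007,0,-0.465],-1],
    [[0.366,0.015,0.005],[-0.007,0,-0.465],-1],
    [[0.366,0.015,0.005],[-0.007,0,-0.465],-1],
  ],
)

```text
clock: 25.27
eef_pos: [544.7, -140.8, 134.8]
tcp_rot: [3.14, -0.002, 1.505]
contact_force: [0.5, -0.1, 0.1]
opening: 0.414
```

```bash
python3 -c "
from h import *
rows((635.5-.0725*85,75-84.8,130,85.9))"
```

```text
(629.3375, -9.799999999999997, 130, 85.9) -> [0.1363, 0.0758, 0.0052] [0.0012, -0.0022, 0.0054]
now [ 544.7 -140.8  134.8] [ 1.799e+02 -1.000e-01  8.620e+01] F [ 0.5 -0.1  0.1] open 0.414 t 25.27 q [-0.26  0.4   1.87  0.    0.87 -1.76]
```

>>> send_rows(
  plan=[
    [[0.034,0.019,0.005],[0,0,0],-1],
    [[0.068,0.038,0.005],[0,0,0],-1],
    [[0.102,0.057,0.005],[0,0,0],-1],
    [[0.13,0.073,0.005],[0,0,0],-1],
    [[0.136,0.076,0.005],[0,0,0],-1],
  ],
)

```text
clock: 25.68
eef_pos: [632.3, -6.0, 130.6]
tcp_rot: [3.138, -0.003, 1.507]
contact_force: [-0.1, -0.7, 0.1]
opening: 0.412
```

```bash
python3 -c "
from h import *
im=viewer.grab_frame('wrist');cv2.imwrite('pics/w18.png',im[:,:,::-1])
rows((635.5-.0725*85,75-84.8,40,85.9))"
```

```text
(629.3375, -9.799999999999997, 40, 85.9) -> [-0.0034, -0.0022, 0.0903] [0.0028, -0.0029, 0.0084]
now [631.5  -6.8 130.4] [179.8  -0.2  86.4] F [ 0.6  0.8 -0.8] open 0.41 t 25.73 q [-0.01  0.49  1.72  0.    0.93 -1.52]
```

View pics/w18.png

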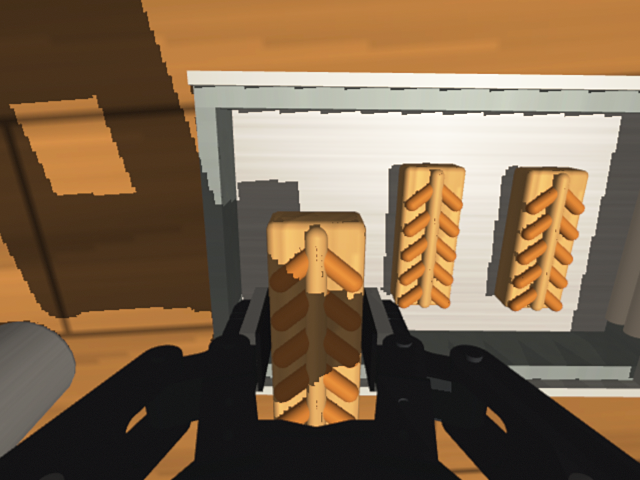

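>>> send_rows(
  plan=[
    [[-0.002,-0.002,0],[0,0,0.008],-1],
    [[-0.002,-0.002,0.03],[0,0,0.008],-1],
    [[-0.002,-0.002,0.06],[0,0,0.008],-1],
    [[-0.002,-0.002,0.08],[0,0,0.008],-1],
    [[-0.002,-0.002,0.087],[0,0,0.008],-1],
  ],
)

```text
clock: 26.15
eef_pos: [626.4, -10.0, 40.3]
tcp_rot: [-3.139, -0.002, 1.498]
contact_force: [-1.2, -0.2, -0.7]
opening: 0.415
```

>>> send_rows(
  plan=[
    [[0,0,0.002],[0,0,0],-1],
    [[0,0,0.002],[0,0,0],-1],
    [[0,0,0.002],[0,0,0],0.1],
    [[0,0,0.002],[0,0,0],0.1],
    [[0,0,0.002],[0,0,0],0.1],
  ],
)

```text
clock: 26.57
eef_pos: [626.7, -10.6, 39.2]
tcp_rot: [-3.14, -0.002, 1.497]
contact_force: [-0.3, 0.1, -0.6]
opening: 0.551
```

>>> send_rows(
  plan=[
    [[0,0,-0.03],[0,0,0],0.1],
    [[0,0,-0.07],[0,0,0],0.1],
    [[0,0,-0.11],[0,0,0],0.1],
    [[0.02,0,-0.14],[0,0,0],0.1],
    [[0.05,0,-0.15],[0,0,0],0.1],
  ],
)

```text
clock: 26.98
eef_pos: [632.9, 37.3, 195.4]
tcp_rot: [3.136, -0.003, 1.494]
contact_force: [1.5, -0.7, 0.6]
opening: 0.552
```

```bash
python3 -c "
from h import *
im=viewer.grab_frame('wrist');cv2.imwrite('pics/w19.png',im[:,:,::-1])
im=viewer.grab_frame('scene');cv2.imwrite('pics/s19.png',im[:,:,::-1])
rows((643.3,220.2,190,85.9),(643.3,220.2,97.5,85.9))"
```

```text
(643.3, 220.2, 190, 85.9) -> [0.1789, -0.0021, 0.004] [0.0046, -0.0042, -0.0006]
(643.3, 220.2, 97.5, 85.9) -> [0.1785, -0.0025, 0.0964] [0.0046, -0.0042, -0.0006]
now [632.5  41.6 193.2] [179.7  -0.2  85.9] F [-0.4 -0.2 -0.7] open 0.55 t 27.08 q [ 0.06  0.42  1.67  0.    1.04 -1.44]
```

View pics/w19.png

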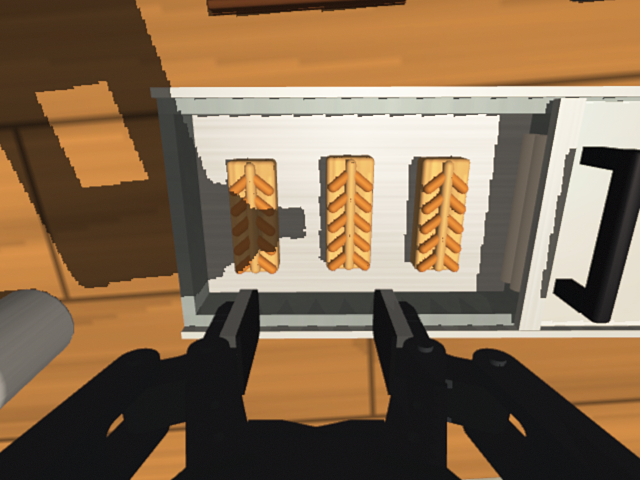

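View pics/s19.png

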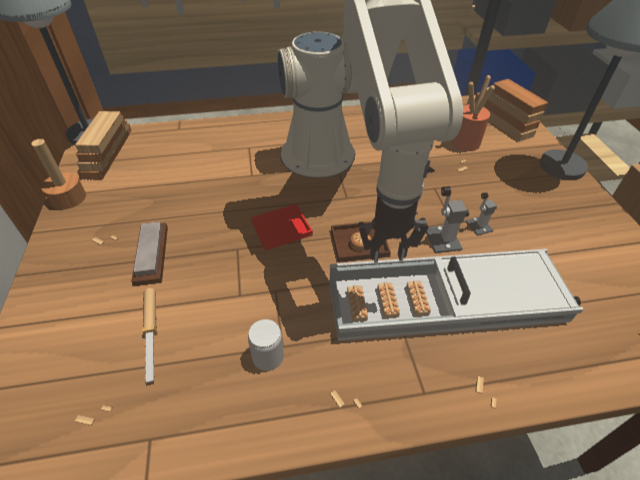

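>>> send_rows(
  plan=[
    [[0.041,0,0],[0,0,0],0.2],
    [[0.082,0,0],[0,0,0],0.2],
    [[0.123,0,0],[0,0,0],0.2],
    [[0.164,-0.001,0],[0,0,0],0.2],
    [[0.179,-0.002,0.01],[0,0,0],0.2],
  ],
)

```text
clock: 27.5
eef_pos: [644.3, 224.9, 185.3]
tcp_rot: [3.134, -0.007, 1.501]
contact_force: [0.2, 0.3, 0.8]
opening: 0.599
```

>>> send_rows(
  plan=[
    [[0,0,0],[0,0,0],0.2],
    [[0,0,0],[0,0,0],0.2],
    [[0,0,0],[0,0,0],0.2],
    [[0,0,0],[0,0,0],0.2],
    [[0,0,0],[0,0,0],0.2],
  ],
)

```text
clock: 27.92
eef_pos: [644.5, 223.2, 185.5]
tcp_rot: [3.134, -0.006, 1.499]
contact_force: [0.4, 0.4, -0.0]
opening: 0.598
```

```bash
python3 -c "
from h import *
im=viewer.grab_frame('wrist');cv2.imwrite('pics/w20.png',im[:,:,::-1])
rows((643.3,220.2,97.5,85.9))"
```

```text
(643.3, 220.2, 97.5, 85.9) -> [-0.0039, -0.0017, 0.0881] [0.0078, -0.0067, -0.0001]
now [644.5 223.4 185.6] [179.6  -0.4  85.9] F [-0.3 -0.4  0.5] open 0.597 t 27.97 q [ 0.33  0.5   1.57  0.    1.07 -1.17]
```

View pics/w20.png

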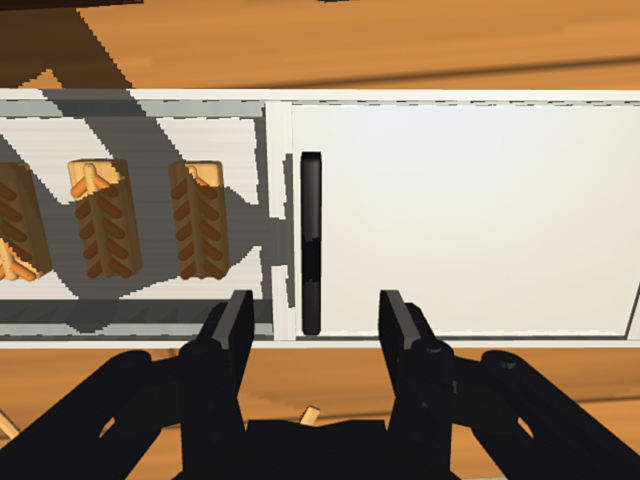

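Handle at (312, 245), between the jaws. Descend, grip, slide.

>>> send_rows(
  plan=[
    [[-0.003,-0.002,0.03],[0.008,-0.006,0],0.2],
    [[-0.003,-0.002,0.06],[0.008,-0.006,0],0.2],
    [[-0.003,-0.002,0.08],[0.008,-0.006,0],0.2],
    [[-0.003,-0.002,0.087],[0.008,-0.006,0],0.2],
    [[-0.003,-0.002,0.088],[0.008,-0.006,0],-0.4],
  ],
)

```text
clock: 28.38
eef_pos: [642.2, 220.0, 95.9]
tcp_rot: [-3.139, 0.001, 1.498]
contact_force: [0.7, 0.4, 0.1]
opening: 0.473
```

>>> send_rows(
  plan=[
    [[0,0,0],[0,0,0],-1],
    [[0,0,0],[0,0,0],-1],
    [[0,0,0],[0,0,0],-1],
    [[0,0,0],[0,0,0],-1],
    [[-0.015,0,0],[0,0,0],-1],
  ],
  squeeze=20,
)

```text
clock: 28.8
eef_pos: [642.1, 207.5, 97.5]
tcp_rot: [-3.141, -0.002, 1.499]
contact_force: [0.4, 4.4, 3.0]
opening: 0.134
```

```bash
python3 -c "
from h import *
rows((643.3-.0725*260,220.2-259.3,97.5,85.9))"
```

```text
(624.4499999999999, -39.10000000000002, 97.5, 85.9) -> [-0.2472, -0.0, -0.0006] [-0.0002, -0.0021, 0.0]
now [642.1 207.5  97.5] [-1.80e+02 -1.00e-01  8.59e+01] F [0.4 4.4 3. ] open 0.134 t 28.8 q [ 0.31  0.59  1.63  0.    0.92 -1.19]
```

>>> send_rows(
  plan=[
    [[-0.035,0,0],[0,0,0],-1],
    [[-0.07,0,0],[0,0,0],-1],
    [[-0.105,0,0],[0,0,0],-1],
    [[-0.14,0,0],[0,0,0],-1],
    [[-0.175,0,0],[0,0,0],-1],
  ],
)

```text
clock: 29.22
eef_pos: [629.1, 32.3, 97.5]
tcp_rot: [-3.141, -0.003, 1.499]
contact_force: [2.2, 4.6, -4.7]
opening: 0.134
```

```bash
python3 -c "
from h import *
rows((643.3-.0725*260,220.2-259.3,97.5,85.9))"
```

```text
(624.4499999999999, -39.10000000000002, 97.5, 85.9) -> [-0.0716, 0.0005, -0.0003] [-0.0002, -0.0033, 0.0002]
now [629.1  32.3  97.5] [-180.    -0.2   85.9] F [ 2.2  4.6 -4.7] open 0.134 t 29.22 q [ 0.05  0.54  1.74  0.    0.87 -1.45]
```

>>> send_rows(
  plan=[
    [[-0.02,0,0],[0,0,0],-1],
    [[-0.038,0,0],[0,0,0],-1],
    [[-0.052,0,0],[0,0,0],-1],
    [[-0.062,0,0],[0,0,0],-1],
    [[-0.066,0,0],[0,0,0],-1],
  ],
)

```text
clock: 29.63
eef_pos: [624.2, -34.5, 97.5]
tcp_rot: [-3.141, -0.003, 1.499]
contact_force: [-1.6, 2.7, -2.1]
opening: 0.133
```

>>> send_rows(
  plan=[
    [[-0.002,0,0],[0,0,0],-1],
    [[-0.004,0,0],[0,0,0],-1],
    [[-0.004,0,0],[0,0,0],-1],
    [[-0.004,0,0],[0,0,0],-1],
    [[-0.004,0,0],[0,0,0],-1],
  ],
)

```text
clock: 30.05
eef_pos: [623.9, -38.3, 97.5]
tcp_rot: [-3.141, -0.003, 1.499]
contact_force: [0.1, -1.7, -2.6]
opening: 0.139
```

>>> send_rows(
  plan=[
    [[-0.001,0,0],[0,0,0],-1],
    [[-0.002,0,0],[0,0,0],-1],
    [[-0.003,0,0],[0,0,0],-1],
    [[-0.003,0,0],[0,0,0],-1],
    [[-0.003,0,0],[0,0,0],-1],
  ],
)

```text
clock: 30.47
eef_pos: [623.9, -38.4, 97.5]
tcp_rot: [-3.141, -0.006, 1.499]
contact_force: [1.5, 15.3, -4.0]
opening: 0.132
```

>>> send_rows(
  plan=[
    [[0,0,0],[0,0,0],-0.2],
    [[0,0,0],[0,0,0],0],
    [[0,0,0],[0,0,0],0],
    [[0,0,-0.03],[0,0,0],0],
    [[0,0,-0.07],[0,0,0],0],
  ],
)

```text
clock: 30.88
eef_pos: [621.6, -39.0, 165.1]
tcp_rot: [-3.134, -0.006, 1.499]
contact_force: [0.9, 0.3, 0.6]
opening: 0.503
```

>>> send_rows(
  plan=[
    [[0,0,-0.04],[0,0,0],0],
    [[0.02,-0.02,-0.08],[0,0,0],-0.5],
    [[0.06,-0.05,-0.1],[0,0,0],-1],
    [[0.09,-0.08,-0.1],[0,0,0],-1],
    [[0.12,-0.11,-0.1],[0,0,0],-1],
  ],
)

```text
clock: 31.3
eef_pos: [533.5, 74.4, 268.2]
tcp_rot: [-3.139, -0.007, 1.498]
contact_force: [-0.3, 0.6, -0.9]
opening: 0.003
```

```bash
python3 -c "
from h import *
for n in('scene','top','wrist'):
  im=viewer.grab_frame(n);cv2.imwrite(f'pics/{n}21.png',im[:,:,::-1])
rows((395,249.5,280,87.5))"
```

```text
(395, 249.5, 280, 87.5) -> [0.1644, -0.1486, -0.0114] [-0.0058, -0.0063, -0.0253]
now [531.8  75.3 266.7] [-179.7   -0.4   86.1] F [ 0.7 -0.3 -0. ] open -0.005 t 31.45 q [ 0.13  0.21  1.8   0.01  1.14 -1.37]
```

View pics/wrist21.png

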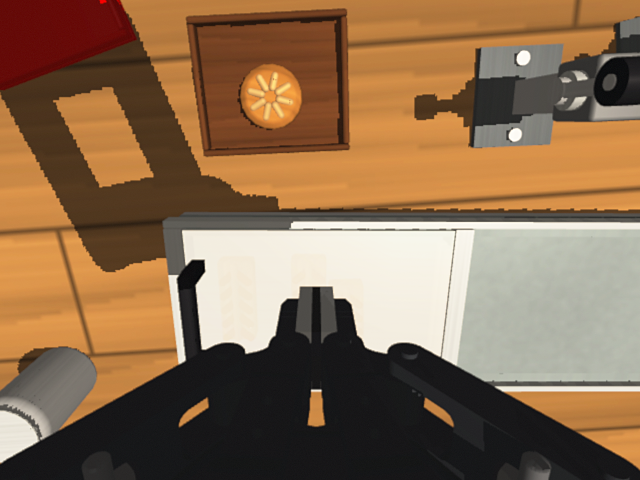

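View pics/scene21.png

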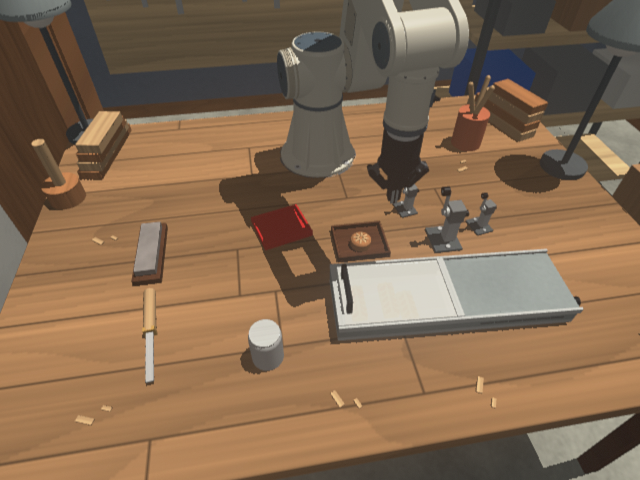

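>>> send_rows(
  plan=[
    [[0.165,-0.139,-0.02],[-0.006,-0.006,-0.025],-1],
    [[0.165,-0.139,-0.02],[-0.006,-0.006,-0.025],-1],
    [[0.165,-0.139,-0.02],[-0.006,-0.006,-0.025],-1],
    [[0.165,-0.139,-0.02],[-0.006,-0.006,-0.025],-1],
    [[0.165,-0.139,-0.02],[-0.006,-0.006,-0.025],-1],
  ],
)

```text
clock: 31.87
eef_pos: [410.5, 241.7, 287.9]
tcp_rot: [3.14, -0.0, 1.525]
contact_force: [0.5, -0.4, -0.2]
opening: -0.001
```

```bash
python3 -c "
from h import *
rows((405,249,280,87.5))"
```

```text
(405, 249, 280, 87.5) -> [0.0071, -0.0059, 0.0079] [0.0013, -0.0003, -0.0017]
now [410.5 241.7 287.9] [179.9  -0.   87.4] F [ 0.5 -0.4 -0.2] open -0.001 t 31.87 q [ 0.53  0.08  1.9  -0.    1.16 -1.  ]
```

>>> send_rows(
  plan=[
    [[0.007,-0.008,0],[0,0,0],-1],
    [[0.007,-0.008,0.02],[0,0,0],-1],
    [[0.007,-0.008,0.055],[0,0,0],-1],
    [[0.007,-0.008,0.09],[0,0,0],-1],
    [[0.007,-0.008,0.108],[0,0,0],-1],
  ],
)

```text
clock: 32.28
eef_pos: [402.5, 247.9, 176.9]
tcp_rot: [-3.141, 0.001, 1.525]
contact_force: [-0.6, -0.9, -0.6]
opening: 0.001
```

>>> send_rows(
  plan=[
    [[0,0,0],[0,0,0],-1],
    [[0,0,0],[0,0,0],-1],
    [[0,0.005,0],[0,0,0],-1],
    [[0,0.012,0],[0,0,0],-1],
    [[0,0.02,0],[0,0,0],-1],
  ],
)

```text
clock: 32.7
eef_pos: [424.3, 247.4, 178.5]
tcp_rot: [3.139, -0.0, 1.525]
contact_force: [-0.4, 0.0, 0.5]
opening: 0.003
```

```bash
python3 -c "
from h import *
im=viewer.grab_frame('wrist');cv2.imwrite('pics/w22.png',im[:,:,::-1])
im=viewer.grab_frame('scene');crop('',im,(330,150,560,320),3.4,'s22.png')
rows((460.5,246.5,178,87.5))"
```

```text
(460.5, 246.5, 178, 87.5) -> [0.0007, 0.0356, 0.0003] [0.0025, -0.0001, -0.0025]
now [424.9 247.4 178.2] [179.9  -0.   87.4] F [-0.2  0.3  0.7] open 0.001 t 32.8 q [ 0.53  0.24  1.99 -0.    0.91 -1.  ]
```

View pics/s22.png

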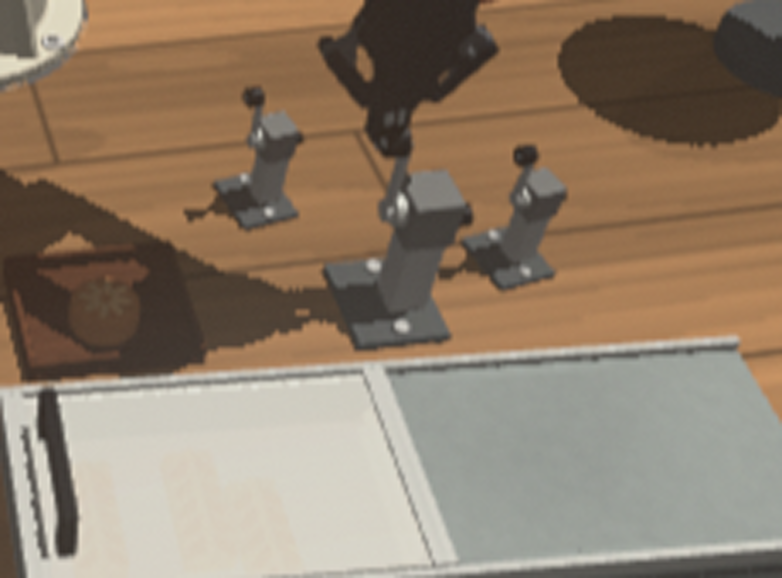

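View pics/w22.png

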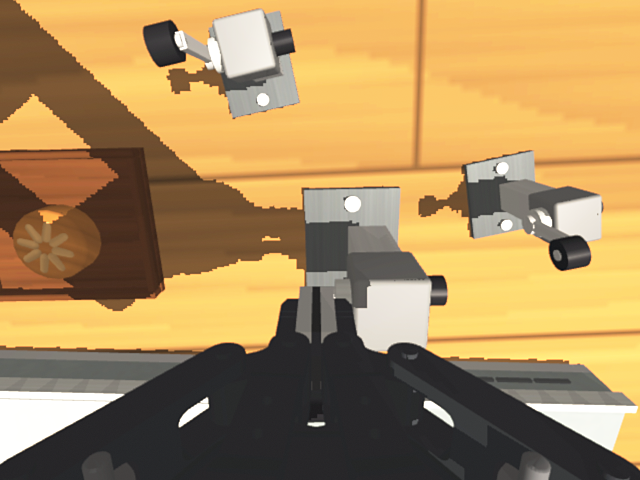

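>>> send_rows(
  plan=[
    [[0,0.01,0],[0,0,0],-1],
    [[0,0.02,0],[0,0,0],-1],
    [[0,0.029,0],[0,0,0],-1],
    [[0,0.036,0],[0,0,0],-1],
    [[0,0.041,0],[0,0,0],-1],
  ],
)

```text
clock: 33.22
eef_pos: [465.6, 245.0, 177.5]
tcp_rot: [-3.141, 0.001, 1.524]
contact_force: [-7.0, 0.6, -4.6]
opening: 0.007
```

```bash
python3 -c "
from h import *
im=viewer.grab_frame('wrist');cv2.imwrite('pics/w23.png',im[:,:,::-1])
im=viewer.grab_frame('scene');crop('',im,(330,150,560,320),3.4,'s23.png')
c=cam('scene')
for th in (.4,.5,.6,.7,.8):
  print(th,((proj(None,[[449.5+70*np.sin(th),246.8-.045*70*np.sin(th),108+70*np.cos(th)]],c)-[330,150])*3.4).round())
rows((469,246.5,178,87.5))"
```

```text
0.4 [[409. 171.]]
0.5 [[411. 180.]]
0.6 [[412. 190.]]
0.7 [[413. 199.]]
0.8 [[414. 209.]]
(469, 246.5, 178, 87.5) -> [0.0016, 0.0031, -0.0004] [0.0006, 0.0009, -0.003]
now [465.8 245.1 177.6] [1.80e+02 1.00e-01 8.73e+01] F [-4.  -0.4 -0.7] open -0.005 t 33.32 q [ 0.48  0.29  1.91 -0.    0.94 -1.04]
```

View pics/s23.png

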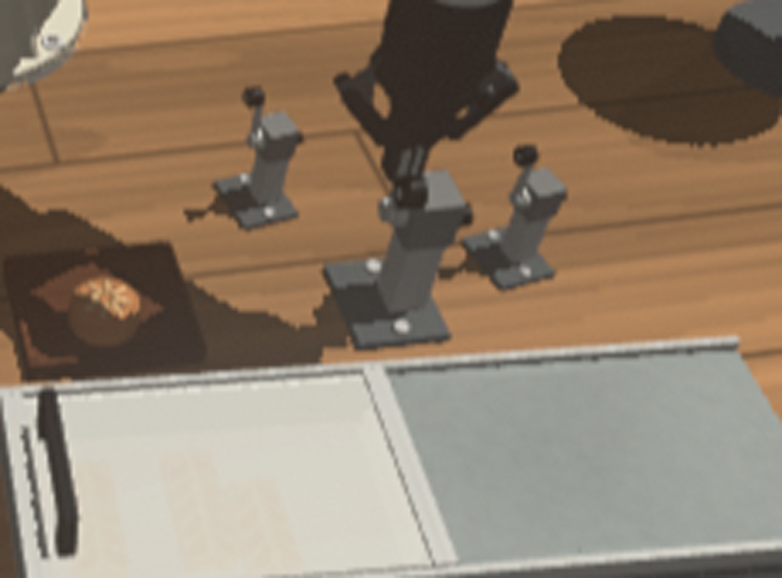

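>>> send_rows(
  plan=[
    [[0,0.003,0],[0,0,0],-1],
    [[0,0.006,0],[0,0,0],-1],
    [[0,0.006,0],[0,0,0],-1],
    [[0,0.006,0],[0,0,0],-1],
    [[0,0.006,0],[0,0,0],-1],
  ],
)

```text
clock: 33.73
eef_pos: [470.2, 244.3, 176.7]
tcp_rot: [-3.139, 0.002, 1.524]
contact_force: [-6.6, -1.1, -2.8]
opening: 0.002
```

>>> send_rows(
  plan=[
    [[0,-0.015,0],[0,0,0],-1],
    [[0,-0.035,0],[0,0,0],-1],
    [[0,-0.055,0],[0,0,0],-1],
    [[0,-0.075,0],[0,0,0],-1],
    [[0,-0.08,0],[0,0,0],-1],
  ],
)

```text
clock: 34.15
eef_pos: [388.6, 248.0, 177.2]
tcp_rot: [-3.139, 0.002, 1.525]
contact_force: [0.4, 0.2, 0.2]
opening: 0.004
```

>>> send_rows(
  plan=[
    [[0,0,-0.04],[0,0,0],-1],
    [[0,0,-0.08],[0,0,0],-1],
    [[0,-0.02,-0.11],[0,0,0],-1],
    [[0,-0.04,-0.11],[0,0,0],-1],
    [[0,-0.04,-0.11],[0,0,0],-1],
  ],
)

```text
clock: 34.57
eef_pos: [348.5, 250.8, 289.7]
tcp_rot: [3.14, -0.001, 1.525]
contact_force: [-0.3, -0.9, -0.5]
opening: -0.001
```

```bash
python3 -c "
from h import *
for n in('scene','top'):
  im=viewer.grab_frame(n);cv2.imwrite(f'pics/{n}24.png',im[:,:,::-1])
  if n=='scene': crop('',im,(320,170,590,345),2.9,'s24c.png')
im=viewer.grab_frame('wrist');cv2.imwrite('pics/w24.png',im[:,:,::-1])
rows((469,246.5,178,87.5))"
```

```text
(469, 246.5, 178, 87.5) -> [0.0017, 0.1193, 0.1094] [-0.0008, 0.0014, -0.0018]
now [349.8 250.4 287.5] [-1.80e+02  1.00e-01  8.74e+01] F [ 0.7  0.  -0.8] open -0.003 t 34.72 q [ 0.62  0.    1.98 -0.    1.15 -0.91]
```

View pics/s24c.png

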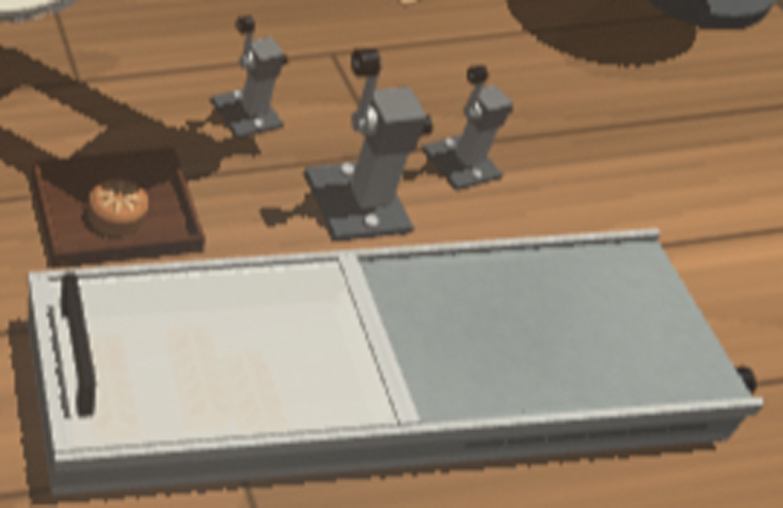

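View pics/top24.png

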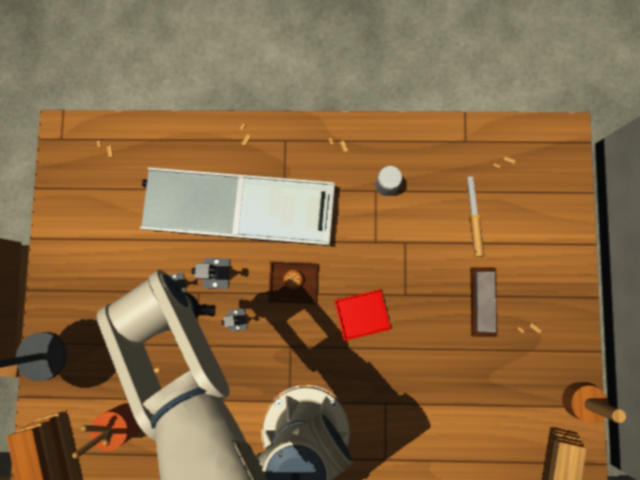

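View pics/w24.png

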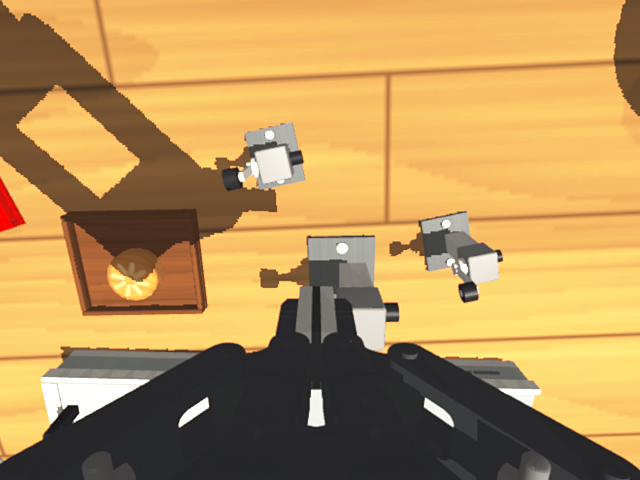

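```bash
python3 -c "
from rig import job
print(job.sign_off())"
```

```text
the job is handed in; nothing more can be done
None
```

I carried out the whole job in the order asked and handed it in at about 35 s. Sign-off gives no verdict.

- **Lamps out:** I used the large roller-lever stand, whose base measured 75 x 90 mm. I swung its arm away from the box to about 0.63–0.7 rad, held it more than 0.3 s, and it sprang back upright.
- **Guard open, rosette moved:** I slid the guard to its open stop, where the wrist force rose to about 50 N and a gentler second pull gave about 15 N. The rosette went into the brown tray.
- **Plaques:** All three plaques on the bench now lie side by side on the box floor.
- **Guard shut, lamps on:** I slid the guard to its shut stop at about 15 N. Then I swung the same arm towards the box to about 0.65 rad, held it, and let it go.

**Last checks:** The final pictures show the arm upright, the guard shut, the rosette in the tray and three plaques under the guard. The tin, gouge and stone look unmoved, and the gripper is clear of everything.

**What did not fully agree:**
- No lamp light shows in any picture, so both trips rest on measured arm angles and hold times.
- My travel measurements suggest the guard stood about 8 mm short of its shut stop at the start, during the first trip.

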